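Isolate the interface unit and take the cap off its port

ROBOT

A 6-joint arm with a two-finger parallel gripper is mounted at the origin on the work surface. World frame = base frame: x ahead of the robot, y to its left, z up, the work surface at z = 0. Lengths are in m, angles in rad, forces in N, time in s.
With the tool pointing down it reaches from about 0.275 to 0.975 m from the base axis. Payload 8.4 kg.
Tool frame: the origin (TCP) lies midway between the tips of the shut fingers; the grasp point (between the pads) lies 19 mm behind it (ctrl.tcp_to_grasp is the distance from the TCP to the grasp point, in m); z points along the fingers, y is the direction in which the jaws open and shut (so a half turn about z gives the same grasp; the last joint's range is limited). The gripper opens to 92 mm and grips with 3 to 60 N. Pads are 20 mm wide; open, the fingers measure 128 mm over their backs; the gripper's body (75 mm by 189 mm) begins 69 mm behind the grasp point.
Start: joints at [1.236, 0.353, 1.633, -0, 1.155, -0.002], TCP at [0.204, 0.591, 0.215] pointing down, gripper open.
Joint ranges: [-2.63, 2.63], [-0.92, 2.1], [0.06, 2.66], [-1.3, 4.44], [0, 2.69], [-3.02, 3.02]. Speed limits (rad/s): [2.22, 2.22, 2.79, 3.14, 3.14, 3.14].

INTERFACE

Orientations are given as a unit quaternion [x, y, z, w].
In Python, from rig import ctrl gives the robot as it stands.
- The arm moves only by the tool move_arm, never from a script. Its argument "increments" is a list of rows, each an object with "grip": the closure, from 0 (fully open) to 1 (shut); "translation": the shift along the tool's x, y, z in m, a list of three; "delta_rot": the turn, a rotation vector about the tool's x, y, z in degrees, a list of three. A call has 1 to 10 rows; each row shifts and turns the commanded pose from where the row before left it, along the tool's axes as they then stand; what a row does not reach is not made up. A row lasts 1/10 s, in which the tool goes at most 50 mm and 8.59 degrees, less where a joint would pass 70% of its speed; a pose out of reach is approached as far as the arm can. A call is refused whole if a number of a shift passes 0.05 or a number of a turn 8.59, either way. A call with a gripper value outside its range is refused whole. The fingers move at their own pace and stop on an object; "grip_force" is the grip in N (left out, the last holds). Time passes only in rows, so rows that do not move let the fingers close. It gives the time, the measured TCP pose, the force and the opening at its end, in the units of the state.
- ctrl.state(): the state, without advancing time (a new reading comes with each control period).
- ctrl.grab_frame(name): name is "scene" or "side" or "wrist"; returns a dict with "pixels" (384x512x3 uint8, red, green, blue), "intrinsics" (3x3 intrinsics, pixels), "dist" ([k1, k2, p1, p2, k3] as OpenCV has them; the pictures are not rectified), "extrinsics" (4x4, takes a point from world to camera coordinates). Camera axes: x right, y down, z forward; pixel columns grow to the right and rows downward; lengths in m; the calibration is good to about 2 mm. A picture is of the moment at which its call begins. There is no depth.
- ctrl.hand_in(): hands the job in, once; it reports no verdict.
Trained networks look in the newest picture that a camera, given by its name, has taken for a name from the list of things; names that differ only in an ending like _2 or _b are one class to them, and where a whole thing is asked for, a point or a joint stands for the part that bears it (a point fixed in the world has none). Each returns a list of dicts, best first, with "confidence" (0 to 1); they miss things now and then, are a little off and sometimes report something else, mostly with a low value. They report only what shows in the picture. A call takes as long as a camera call. They do not tell look-alikes from the thing itself.
- ctrl.silhouettes(target, camera): "mask" (384x512 bool, what is visible of it) and "box" ([left, top, right, bottom] in pixels, round what is visible of it).
The state is a dict: "time_s": time; "qpos": joint angles; "qvel": joint speeds; "effort": joint torques, N m; "tcp_pos": TCP position; "ee_rot": TCP orientation; "contact_force": force on the tool from outside, world axes, zero at the start; "ft_torque": the same for the moment, N m; "opening": finger opening in m.
Only numpy, scipy, OpenCV 4.12 (cv2) and the standard library are available. Lean on these libraries where they do the work, as an engineer would, in place of code of your own. Each camera call takes 0.05 s, during which the arm holds its last target.

TASK

First take the flat steel key out of its white stand and slide it edge-first down into the slot of the grey isolator block until its handle sits on the block, and let it go. Then unscrew the round metal cap on top of the green interface unit: it comes loose with about a quarter turn, but nobody knows whether its thread is left- or right-handed, so you will have to try it both ways. Lift the loosened cap off, at least 7 cm above the port, and finish while still holding it there level and still; leave the other things on the bench where they are.

Things in the scene. Friction and masses are not known exactly. Their poses are not given: they have to be found in the camera images.
- key: Flat key, upright in a white stand (65 x 80, 40 mm high). Steel blade 6 thick (x) x 36 wide (y) x 45 mm tall, its lowest 6 mm only 4.5 x 32; above it a black handle 16 thick (x) x 50 wide (y), from z = 45 to 81 mm. Origin: middle of the blade's lower edge, z up; about 90 g. The stand's groove, 8 mm wide, holds the lowest 22 mm. It fits the slot either way round.
- slot (a point): Centre of the slot's mouth, on the flat top of the fixed grey isolator block (85 x 95 mm, 60 mm high). The slot is 10 mm wide (along x) and 41 mm long (along y), 50 mm deep, with 2 mm chamfered edges; z up. Fully home, the key's handle rests on the block and the key's origin is 45 mm below this point.
- port (a point): Centre of the flat foot plate in the top of the fixed green interface unit (206 x 124 mm, 66 mm high at its rubber ends): 63 mm above the table, z up, x along the unit's length. The cap's rim sits on it. One turning way of the cap is stopped hard within about 20 degrees, the other is free with hardly any resistance; which is which is hidden and differs from case to case, equally likely.
- cap: Round metal cap with dark grip marks, 52 mm diameter, 34 mm tall, plus a straight rib across its top (40 long, 6 wide, 4 mm high, along the cap's x) that shows its turn. Origin: centre of its lower rim, z up; about 110 g. Starts with the rib along the unit's length. Turned 65 to 115 degrees the free way (90 is best) it lifts straight off; before that only 2 mm. It does not rise by turning.
- screwdriver: Bystander: screwdriver 150 mm long, lying between or near the isolator and the stand.
- tape: Bystander: black roll, 84 mm diameter, 24 mm high.
- carton: Bystander: small cardboard box 70 x 100 x 55 mm.
- plug: Bystander: black plug housing, 101 x 32 x 22 mm.
- shell: Bystander: round steel connector shell, 38 mm diameter, 45 mm tall.
- cleaner: Bystander: can, 48 mm diameter, 110 mm tall.
- board: Bystander: small circuit board, 70 x 90 x 18 mm.
There are look-alikes about, which are no part of the job. Leave any yellow look-alike of the part that bears port alone.

How it is judged:
By the outcome, as a careful person would: the job done as asked, in the order asked, and still so for the second after the job is handed in, while the arm keeps its last pose, push and grip.
It also fails if it takes over 67 s, if anything falls off the work surface, if the arm or the gripper's body presses on something with over 40 N, if the wrist force passes 120 N, or if a joint passes its speed limit or range.

## Working session

There is one attempt and no reset: what is moved stays moved. The work goes in short steps, Python scripts to look and compute and a tool call to move; the robot and the scene stay as the last step left them, time stands still between calls to the robot, and variables do not carry over. Pictures are saved under pics/ and viewed, and the job is handed in when it is done.

Besides the shell and the picture viewer there is one more tool, called after "Request:" as name(argument=value, ...) on one line, values as JSON. move_arm: Moves the arm, as the interface text tells. Its arguments: {"type":"object","properties":{"increments":{"type":"array","items":{"type":"object","properties":{"grip":{"type":"number"},"translation":{"type":"array","items":{"type":"number"}},"delta_rot":{"type":"array","items":{"type":"number"}}}}},"grip_force":{"type":"number"}},"required":["increments"]}

```bash
ls; mkdir -p pics; python3 - <<'E'
from rig import ctrl
import cv2,pickle
s=ctrl.state();print({k:(v if not hasattr(v,'round') else v) for k,v in s.items()}, ctrl.tcp_to_grasp)
fr={}
for n in("scene","side","wrist"):
    f=ctrl.grab_frame(n);fr[n]=f
    cv2.imwrite(f"pics/{n}0.png",cv2.cvtColor(f["pixels"],cv2.COLOR_RGB2BGR))
    print(n,f["intrinsics"],f["dist"],f["extrinsics"])
pickle.dump(fr,open("fr0.pkl","wb"))
E
```

```text
pics
{'time_s': 0.0, 'qpos': array([ 1.23555883e+00,  3.53641871e-01,  1.63408610e+00, -2.82632639e-06,
        1.15520886e+00, -2.41565897e-03]), 'qvel': array([ 1.32285812e-03,  6.35477514e-05, -9.94179702e-04,  5.92863742e-04,
       -6.36062727e-04,  5.20762175e-04]), 'effort': array([-2.64934628e-03, -5.93833888e+01, -3.34220731e+01,  6.94712391e-02,
        2.31162203e-02, -1.33639555e-04]), 'tcp_pos': array([0.2040492 , 0.59025279, 0.21388817]), 'ee_rot': array([ 1.65643323e-01,  9.86185499e-01, -6.62753072e-04, -1.11654512e-04]), 'contact_force': array([-0.12102411,  0.5414503 ,  0.25935022]), 'ft_torque': array([-0.00121942, -0.01460783,  0.01843096]), 'opening': 0.0919116079730251} 0.0187
scene [[359.15143923   0.         255.43828526]
 [  0.         359.15143923 197.25592691]
 [  0.           0.           1.        ]] [0.00906051 0.         0.         0.         0.        ] [[-0.70181926  0.71234148  0.00439881  0.31630971]
 [ 0.43103298  0.42956619 -0.79352597 -0.15550776]
 [-0.56715104 -0.55501578 -0.60852049  1.44778463]
 [ 0.          0.          0.          1.        ]]
side [[433.25984271   0.         253.48082371]
 [  0.         433.25984271 183.06029073]
 [  0.           0.           1.        ]] [-0.06224072  0.          0.          0.          0.        ] [[ 0.98731804 -0.15800615 -0.01539975 -0.4854432 ]
 [-0.10619115 -0.58519513 -0.80390926  0.10300754]
 [ 0.11801075  0.79534943 -0.59455256  1.2369441 ]
 [ 0.          0.          0.          1.        ]]
wrist [[268.3235767    0.         258.53765786]
 [  0.         268.3235767  190.1453185 ]
 [  0.           0.           1.        ]] [-0.01522285  0.          0.          0.          0.        ] [[ 0.32715215  0.94497063 -0.00140416 -0.62256366]
 [ 0.90230362 -0.31193852  0.29756098 -0.03376277]
 [ 0.28074838 -0.09861469 -0.95470178  0.39409132]
 [ 0.          0.          0.          1.        ]]
```

View pics/scene0.png

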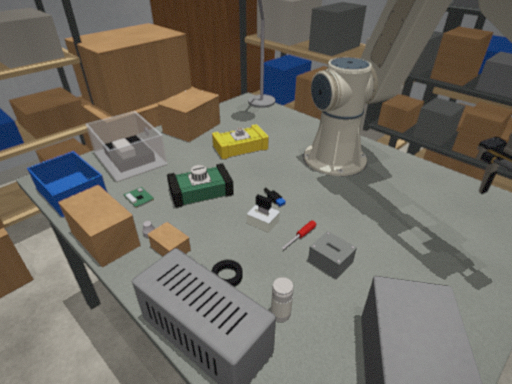

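View pics/side0.png

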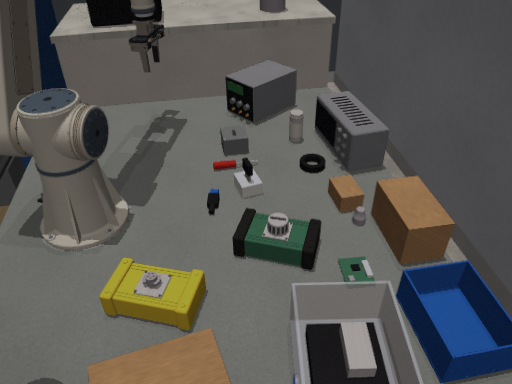

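View pics/wrist0.png

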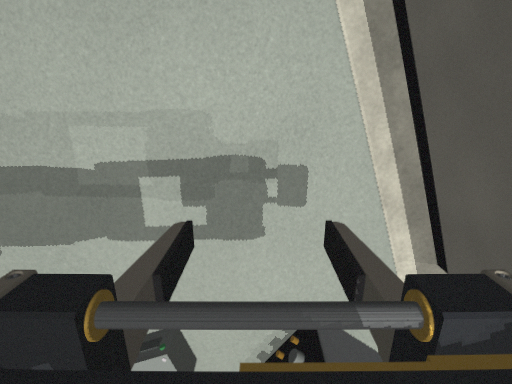

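Candidates: the key is the black handle in the white stand, scene (264,204) and side (248,168). The black/blue plug at scene (275,197) is a bystander. The slot is in the grey block at scene (332,250). The cap and port are on the green unit at scene (199,173). The yellow unit at scene (240,138) is the look-alike to leave alone.

```bash
cat > h.py <<'E'
import numpy as np,cv2,pickle
from scipy.spatial.transform import Rotation as R
def proj(f,P):
    E=f["extrinsics"];r,_=cv2.Rodrigues(E[:3,:3])
    return cv2.projectPoints(np.asarray(P,float).reshape(-1,1,3),r,E[:3,3],f["intrinsics"],f["dist"])[0].reshape(-1,2)
def ray(f,uv):
    p=cv2.undistortPoints(np.array([[uv]],float),f["intrinsics"],f["dist"])[0,0]
    E=f["extrinsics"];return -E[:3,:3].T@E[:3,3],E[:3,:3].T@np.array([p[0],p[1],1.])
def onz(f,uv,z):
    c,d=ray(f,uv);return c+d*(z-c[2])/d[2]
def tri(fa,a,fb,b):
    c1,d1=ray(fa,a);c2,d2=ray(fb,b)
    t=np.linalg.lstsq(np.c_[d1,-d2],c2-c1,rcond=None)[0]
    p,q=c1+d1*t[0],c2+d2*t[1];return (p+q)/2,np.linalg.norm(p-q)
def crop(f,c,w,s,name,dr=None):
    im=cv2.cvtColor(f["pixels"],cv2.COLOR_RGB2BGR)
    x0,y0=int(max(0,c[0]-w)),int(max(0,c[1]-w*.75));im=im[y0:int(c[1]+w*.75),x0:int(c[0]+w)]
    im=cv2.resize(im,None,fx=s,fy=s,interpolation=cv2.INTER_CUBIC)
    if dr is not None:
        for grp,col in dr:
            for p in grp: cv2.circle(im,(int((p[0]-x0+.5)*s),int((p[1]-y0+.5)*s)),2,col,-1)
    cv2.imwrite("pics/"+name,im);print(name,"origin",x0,y0,"scale",s)
E
python3 - <<'E'
from rig import ctrl
import numpy as np,pickle
from h import *
fr=pickle.load(open("fr0.pkl","rb"));m={}
for n in("key","slot","port","cap","screwdriver","plug"):
  for c in("scene","side"):
    for d in ctrl.silhouettes(n,c)[:3]:
        ys,xs=np.nonzero(d["mask"]);print(n,c,round(d["confidence"],2),np.round(d["box"]),xs.mean().round(1),ys.mean().round(1),len(xs))
        m.setdefault((n,c),[]).append(d)
pickle.dump(m,open("m0.pkl","wb"))
print(ctrl.state()["time_s"])
crop(fr["scene"],(264,212),40,10,"ck.png");crop(fr["side"],(245,165),40,10,"cks.png")
crop(fr["scene"],(332,250),40,10,"cs.png");crop(fr["side"],(277,235),55,7,"cps.png")
E
```

```text
key scene 0.72 [259. 192. 269. 211.] 262.8 203.8 218
key side 0.64 [242. 157. 252. 181.] 247.7 169.1 171
slot scene 0.97 [306. 229. 353. 283.] 331.4 254.4 1516
slot scene 0.61 [189. 163. 206. 183.] 198.4 173.2 239
slot side 0.73 [207. 190. 219. 215.] 212.2 200.9 219
slot side 0.6 [221. 126. 248. 154.] 234.1 141.0 712
port scene 0.96 [212. 122. 269. 158.] 240.2 141.3 1359
port scene 0.62 [172. 165. 236. 207.] 200.0 186.3 1782
port side 0.62 [232. 211. 320. 270.] 277.0 240.0 3324
cap scene 0.59 [192. 166. 205. 183.] 198.0 173.7 175
cap side 0.81 [268. 213. 287. 236.] 277.8 224.4 435
screwdriver scene 0.47 [298. 220. 314. 237.] 306.2 228.8 164
screwdriver side 0.48 [204. 189. 218. 216.] 212.2 201.3 251
plug scene 0.55 [210. 260. 242. 288.] 229.2 270.8 444
plug scene 0.46 [264. 192. 285. 206.] 274.7 197.0 170
plug side 0.76 [208. 191. 222. 215.] 212.6 200.8 243
plug side 0.6 [292. 112. 304. 143.] 295.7 125.7 423
0.75
ck.png origin 224 182 scale 10
cks.png origin 205 135 scale 10
cs.png origin 292 220 scale 10
cps.png origin 222 193 scale 7
```

View pics/ck.png

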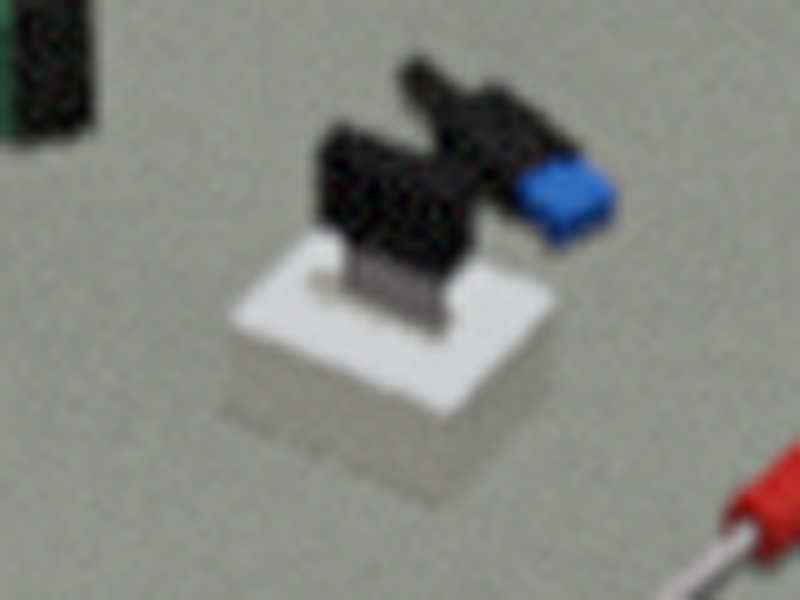

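View pics/cks.png

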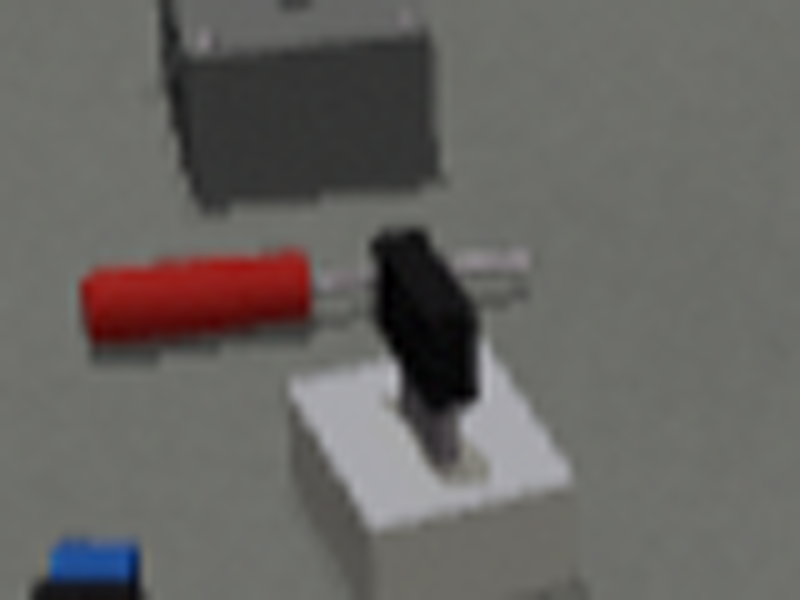

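View pics/cs.png

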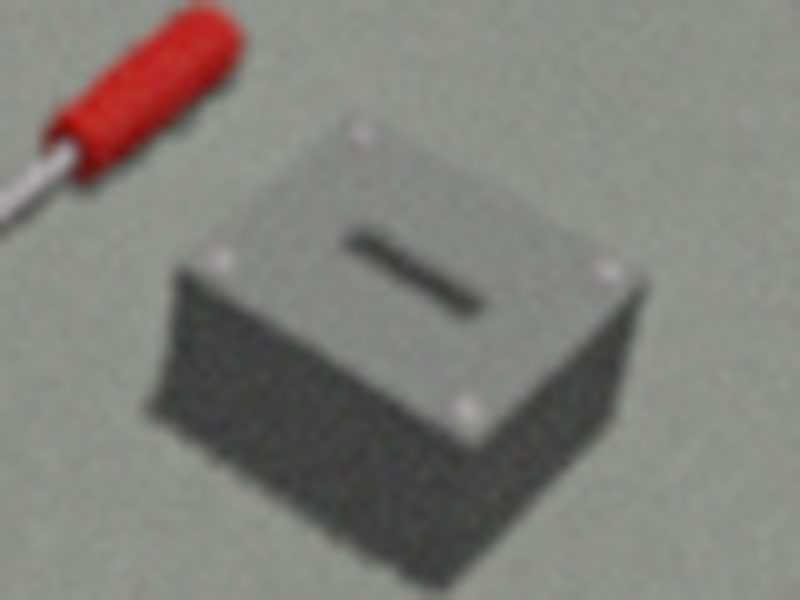

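View pics/cps.png

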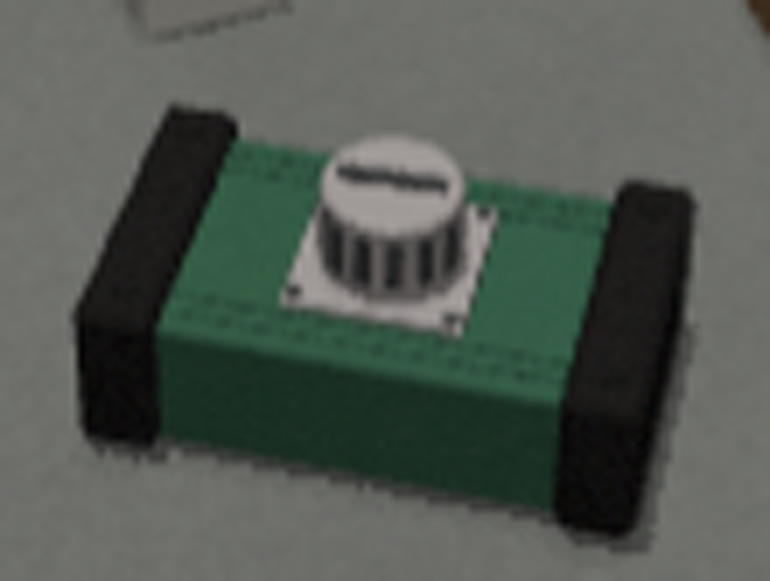

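```bash
python3 - <<'E'
from h import *
fr=pickle.load(open("fr0.pkl","rb"))
S,D=fr["scene"],fr["side"]
def pts(f,o,s,l,z): return np.array([onz(f,((u+.5)/s+o[0]-.5,(v+.5)/s+o[1]-.5),z) for u,v in l])
def rect(P,w,name):
    c=P.mean(0); e=P-np.roll(P,1,0); print(name,c.round(4),"edges",np.linalg.norm(e,axis=1).round(4),"ang",np.degrees(np.arctan2(e[:,1],e[:,0])).round(1))
rect(pts(S,(224,182),10,[(232,318),(320,232),(553,298),(447,412)],.04),0,"stand sc")
rect(pts(D,(205,135),10,[(290,382),(478,342),(570,478),(375,530)],.04),0,"stand sd")
rect(pts(S,(292,220),10,[(185,270),(360,112),(648,285),(478,440)],.06),0,"block sc")
rect(pts(S,(292,220),10,[(350,238),(478,308)],.06),0,"slot sc")
rect(pts(D,(222,193),7,[(340,172),(447,185)],.101),0,"rib sd")
rect(pts(D,(222,193),7,[(490,210),(283,303)],.063),0,"plate sd")
rect(pts(D,(222,193),7,[(393,187)],.097),0,"captop sd")
# key handle top corners
rect(pts(S,(224,182),10,[(335,128),(470,175)],.099),0,"key handle sc")
rect(pts(D,(205,135),10,[(400,235),(455,310)],.099),0,"key handle sd")
# green unit in scene: crop
crop(S,(200,183),40,10,"cp.png"); crop(D,(235,140),40,10,"cbs.png")
W=fr["wrist"]
from rig import ctrl
s=ctrl.state(); T=np.eye(4);T[:3,:3]=R.from_quat(s["ee_rot"]).as_matrix();T[:3,3]=s["tcp_pos"]
X=W["extrinsics"]@T; print("cam from tool\n",X.round(4)); np.save("cam_tool.npy",X)
print(T.round(3))
E
```

```text
stand sc [0.4844 0.0628 0.04  ] edges [0.0785 0.0507 0.0796 0.0638] ang [ -79.  -167.9  110.5   11.8]
stand sd [0.4832 0.0614 0.04  ] edges [0.0815 0.0617 0.0775 0.063 ] ang [ 101.    10.3  -78.1 -166. ]
block sc [0.4698 0.3132 0.06  ] edges [0.091  0.0851 0.0951 0.0789] ang [ -87.1 -177.8   89.1   -0.7]
slot sc [0.4703 0.3127 0.06  ] edges [0.0399 0.0399] ang [-86.5  93.5]
rib sd [ 0.5214 -0.2058  0.101 ] edges [0.0384 0.0384] ang [159.3 -20.7]
plate sd [ 0.5205 -0.2046  0.063 ] edges [0.0909 0.0909] ang [  22.9 -157.1]
captop sd [ 0.5213 -0.2058  0.097 ] edges [0.] ang [0.]
key handle sc [0.4779 0.0613 0.099 ] edges [0.0464 0.0464] ang [-75.3 104.7]
key handle sd [0.4842 0.06   0.099 ] edges [0.0437 0.0437] ang [103.4 -76.6]
cp.png origin 160 153 scale 10
cbs.png origin 195 110 scale 10
cam from tool
 [[-5.000e-04  1.000e+00  1.400e-03  2.100e-03]
 [-9.547e-01 -0.000e+00 -2.976e-01  3.010e-02]
 [-2.976e-01 -1.500e-03  9.547e-01  1.883e-01]
 [ 0.000e+00  0.000e+00  0.000e+00  1.000e+00]]
[[-0.945  0.327 -0.     0.204]
 [ 0.327  0.945  0.     0.591]
 [ 0.     0.    -1.     0.215]
 [ 0.     0.     0.     1.   ]]
```

View pics/cp.png

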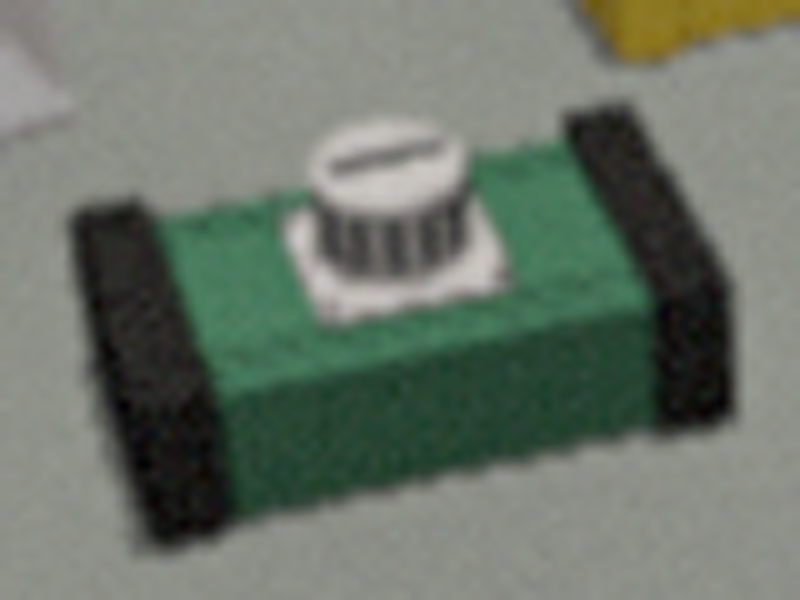

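View pics/cbs.png

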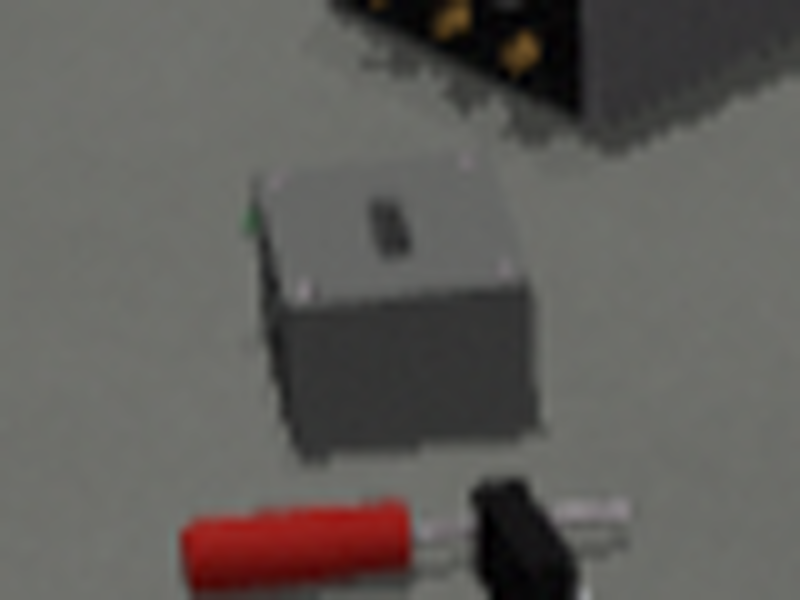

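```bash
cat >> h.py <<'E'
def down(yaw):  # tool y at world yaw (deg), z down
    a=np.radians(yaw);y=np.array([np.cos(a),np.sin(a),0]);z=np.array([0,0,-1.]);return np.c_[np.cross(y,z),y,z]
def plan(s,pos,yaw,n):
    """equal world shift/turn rows; turn first assumed after shift in a row"""
    R0=R.from_quat(s["ee_rot"]).as_matrix();p=np.array(s["tcp_pos"])
    rv=R.from_matrix(R0.T@down(yaw)).as_rotvec(degrees=True)
    d=(np.array(pos)-p)/n;Rk=R0.copy();out=[]
    for k in range(n):
        out.append(((Rk.T@d).round(4).tolist(),(rv/n).round(2).tolist()))
        Rk=Rk@R.from_rotvec(rv/n,degrees=True).as_matrix()
    for o in out: print(o)
def show(s):
    m=R.from_quat(s["ee_rot"]).as_matrix()
    print("t",round(s["time_s"],2),"p",np.round(s["tcp_pos"],4),"yaw y",np.degrees(np.arctan2(m[1,1],m[0,1])).round(2),"z",m[:,2].round(4),"F",np.round(s["contact_force"],2),"M",np.round(s["ft_torque"],2),"open",round(s["opening"],4),"q",np.round(s["qpos"],2))
E
python3 - <<'E'
from rig import ctrl
from h import *
s=ctrl.state();show(s);plan(s,(.481,.061,.215),11.5,13)
E
```

```text
t 0.75 p [0.2042 0.5907 0.2146] yaw y 70.93 z [-0.  0. -1.] F [-0.05  0.23  0.44] M [ 0.06 -0.04  0.03] open 0.0919 q [ 1.24  0.35  1.63  0.    1.16 -0.  ]
([-0.0334, -0.0316, -0.0], [0.0, -0.0, 4.57])
([-0.0358, -0.0288, -0.0], [0.0, -0.0, 4.57])
([-0.038, -0.0258, -0.0], [0.0, -0.0, 4.57])
([-0.04, -0.0227, -0.0], [0.0, -0.0, 4.57])
([-0.0416, -0.0195, -0.0], [0.0, -0.0, 4.57])
([-0.0431, -0.0161, -0.0], [0.0, -0.0, 4.57])
([-0.0442, -0.0126, -0.0], [0.0, -0.0, 4.57])
([-0.0451, -0.009, -0.0], [0.0, -0.0, 4.57])
([-0.0457, -0.0054, -0.0], [0.0, -0.0, 4.57])
([-0.0459, -0.0018, -0.0], [0.0, -0.0, 4.57])
([-0.0459, 0.0019, -0.0], [0.0, -0.0, 4.57])
([-0.0456, 0.0056, -0.0], [0.0, -0.0, 4.57])
([-0.045, 0.0092, -0.0], [0.0, -0.0, 4.57])
```

Request:
move_arm(increments=[{"grip": 0.3, "translation": [-0.0334, -0.0316, 0], "delta_rot": [0, 0, 4.57]}, {"grip": 0.3, "translation": [-0.0358, -0.0288, 0], "delta_rot": [0, 0, 4.57]}, {"grip": 0.3, "translation": [-0.038, -0.0258, 0], "delta_rot": [0, 0, 4.57]}, {"grip": 0.3, "translation": [-0.04, -0.0227, 0], "delta_rot": [0, 0, 4.57]}, {"grip": 0.3, "translation": [-0.0416, -0.0195, 0], "delta_rot": [0, 0, 4.57]}, {"grip": 0.3, "translation": [-0.0431, -0.0161, 0], "delta_rot": [0, 0, 4.57]}, {"grip": 0.3, "translation": [-0.0442, -0.0126, 0], "delta_rot": [0, 0, 4.57]}, {"grip": 0.3, "translation": [-0.0451, -0.009, 0], "delta_rot": [0, 0, 4.57]}, {"grip": 0.3, "translation": [-0.0457, -0.0054, 0], "delta_rot": [0, 0, 4.57]}, {"grip": 0.3, "translation": [-0.0459, -0.0018, 0], "delta_rot": [0, 0, 4.57]}])

```text
time_s: 1.75
tcp_pos: [0.4177, 0.1816, 0.215]
ee_rot: [0.537, 0.844, 0.0, 0.0]
contact_force: [-0.2, -0.2, 0.6]
opening: 0.064
```

Request:
move_arm(increments=[{"grip": 0.3, "translation": [-0.0459, 0.0019, 0], "delta_rot": [0, 0, 4.57]}, {"grip": 0.3, "translation": [-0.0456, 0.0056, 0], "delta_rot": [0, 0, 4.57]}, {"grip": 0.3, "translation": [-0.045, 0.0092, 0], "delta_rot": [0, 0, 4.57]}, {"grip": 0.3, "translation": [0, 0, 0], "delta_rot": [0, 0, 0]}, {"grip": 0.3, "translation": [0, 0, 0], "delta_rot": [0, 0, 0]}])

```text
time_s: 2.25
tcp_pos: [0.4811, 0.0604, 0.2145]
ee_rot: [0.633, 0.774, -0.0, -0.0]
contact_force: [0.2, 0.2, 0.7]
opening: 0.0643
```

```bash
python3 - <<'E'
from rig import ctrl
from h import *
s=ctrl.state();show(s)
f=ctrl.grab_frame("wrist");cv2.imwrite("pics/w1.png",cv2.cvtColor(f["pixels"],cv2.COLOR_RGB2BGR));pickle.dump((f,s),open("w1.pkl","wb"))
show(ctrl.state())
E
```

```text
t 2.25 p [0.4811 0.0604 0.2145] yaw y 11.4 z [-3.e-04  2.e-04 -1.e+00] F [0.17 0.22 0.68] M [-0.04  0.09  0.  ] open 0.0643 q [ 0.12  0.13  1.92  0.    1.08 -0.08]
t 2.3 p [0.4807 0.0614 0.2145] yaw y 11.5 z [-5.e-04  4.e-04 -1.e+00] F [ 0.45 -0.01  0.15] M [-0.03  0.1   0.01] open 0.0643 q [ 0.12  0.13  1.93  0.    1.08 -0.08]
```

View pics/w1.png

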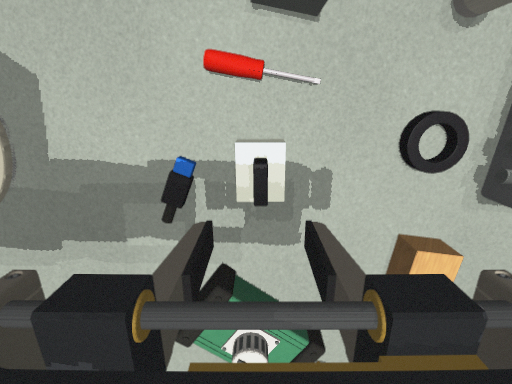

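The wrist view shows the stand at (260,171) with the key handle at (260,181). The plug is to its left and the green unit with its cap is below at (250,345).

```bash
python3 - <<'E'
from h import *
f,s=pickle.load(open("w1.pkl","rb"))
T=R.from_quat(s["ee_rot"]);
def box(p,yaw,z,w,l):
    a=np.radians(yaw);c,sn=np.cos(a),np.sin(a)
    return [[p[0]+c*x-sn*y,p[1]+sn*x+c*y,z] for x,y in[(w/2,l/2),(-w/2,l/2),(-w/2,-l/2),(w/2,-l/2)]]
crop(f,(260,172),40,10,"w1c.png",[(proj(f,box((.481,.061),11.5,.099,.016,.05)),(0,0,255)),(proj(f,box((.4838,.0621),11.5,.04,.065,.08)),(255,0,0)),(proj(f,box((.481,.061),11.5,.063,.016,.05)),(0,255,0))])
E
```

```text
w1c.png origin 220 142 scale 10
```

View pics/w1c.png

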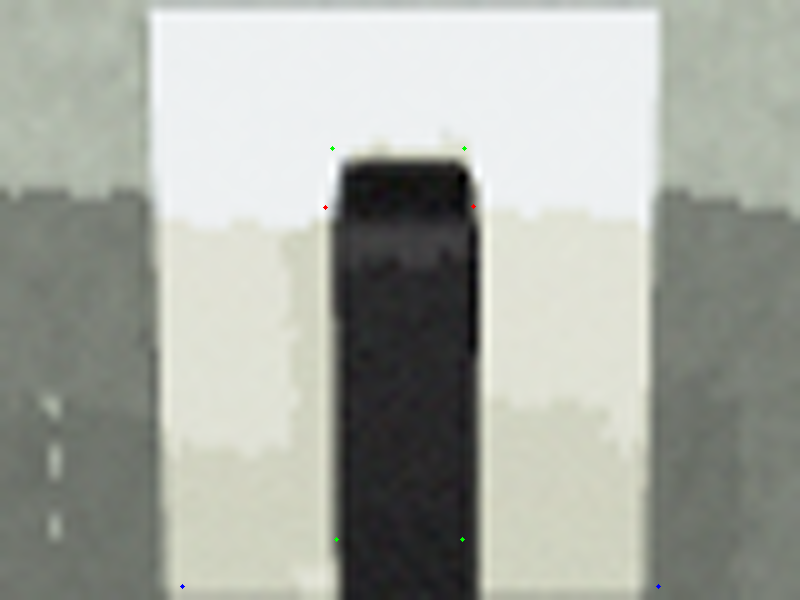

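Request:
move_arm(increments=[{"grip": 0.3, "translation": [-0.0016, 0.001, 0.035], "delta_rot": [0, 0, 0]}, {"grip": 0.3, "translation": [0, 0, 0.04], "delta_rot": [0, 0, 0]}, {"grip": 0.3, "translation": [0, 0, 0.04], "delta_rot": [0, 0, 0]}, {"grip": 0.3, "translation": [0, 0, 0.0285], "delta_rot": [0, 0, 0]}, {"grip": 0.3, "translation": [0, 0, 0], "delta_rot": [0, 0, 0]}, {"grip": 0.9, "translation": [0, 0, 0], "delta_rot": [0, 0, 0]}, {"grip": 0.9, "translation": [0, 0, 0], "delta_rot": [0, 0, 0]}, {"grip": 0.9, "translation": [0, 0, 0], "delta_rot": [0, 0, 0]}, {"grip": 0.9, "translation": [0, 0, 0], "delta_rot": [0, 0, 0]}, {"grip": 0.9, "translation": [0, 0, 0], "delta_rot": [0, 0, 0]}], grip_force=25)

```text
time_s: 3.3
tcp_pos: [0.4828, 0.0599, 0.0719]
ee_rot: [0.633, 0.774, 0.001, 0.0]
contact_force: [-0.4, -0.7, -0.3]
opening: 0.0263
```

```bash
python3 - <<'E'
from rig import ctrl
from h import *
s=ctrl.state();show(s)
f=ctrl.grab_frame("wrist");cv2.imwrite("pics/w2.png",cv2.cvtColor(f["pixels"],cv2.COLOR_RGB2BGR));pickle.dump((f,s),open("w2.pkl","wb"))
E
```

```text
t 3.3 p [0.4828 0.0599 0.0719] yaw y 11.52 z [ 1.4e-03  2.0e-04 -1.0e+00] F [-0.39 -0.66 -0.3 ] M [-0.13  0.04  0.02] open 0.0263 q [ 0.12  0.34  2.04  0.    0.76 -0.08]
```

View pics/w2.png

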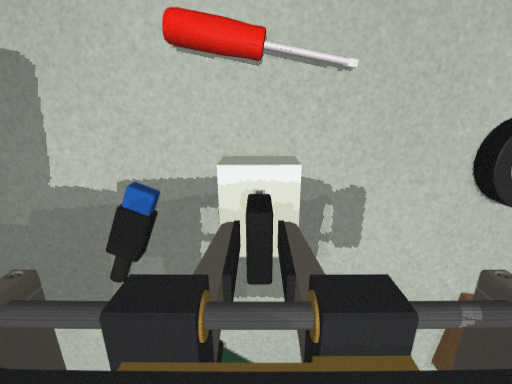

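The handle at (260,235) sits centred between the fingers, which are still closing.

Request:
move_arm(increments=[{"grip": 0.95, "translation": [0, 0, 0], "delta_rot": [0, 0, 0]}, {"grip": 0.95, "translation": [0, 0, 0], "delta_rot": [0, 0, 0]}, {"grip": 0.95, "translation": [0, 0, 0], "delta_rot": [0, 0, 0]}, {"grip": 0.95, "translation": [0, 0, 0], "delta_rot": [0, 0, 0]}])

```text
time_s: 3.75
tcp_pos: [0.4825, 0.0598, 0.0713]
ee_rot: [0.633, 0.774, 0.0, 0.0]
contact_force: [-0.9, -0.3, 7.3]
opening: 0.0161
```

```bash
python3 - <<'E'
from rig import ctrl
from h import *
s=ctrl.state();show(s)
E
```

```text
t 3.75 p [0.4825 0.0598 0.0713] yaw y 11.52 z [ 2.e-04 -0.e+00 -1.e+00] F [-0.9  -0.29  7.3 ] M [-0.18  0.3   0.03] open 0.0161 q [ 0.12  0.34  2.04 -0.    0.76 -0.08]
```

Request:
move_arm(increments=[{"grip": 0.95, "translation": [0, 0, -0.02], "delta_rot": [0, 0, 0]}, {"grip": 0.95, "translation": [0, 0, -0.04], "delta_rot": [0, 0, 0]}, {"grip": 0.95, "translation": [0, 0, -0.04], "delta_rot": [0, 0, 0]}, {"grip": 0.95, "translation": [0, 0, 0], "delta_rot": [0, 0, 0]}])

```text
time_s: 4.15
tcp_pos: [0.4854, 0.0602, 0.1755]
ee_rot: [0.633, 0.774, 0.003, 0.003]
contact_force: [-0.2, -0.2, -0.5]
opening: 0.0155
```

```bash
python3 - <<'E'
from rig import ctrl
from h import *
s=ctrl.state();show(s)
plan(s,(.470,.313,.172),2.5,6)
E
```

```text
t 4.15 p [0.4854 0.0602 0.1755] yaw y 11.52 z [ 0.0077  0.001  -1.    ] F [-0.21 -0.24 -0.5 ] M [-0.05  0.06  0.  ] open 0.0155 q [ 0.12  0.18  1.96  0.    0.99 -0.08]
([0.0418, 0.0059, 0.0006], [0.07, -0.0, 1.5])
([0.0419, 0.0048, 0.0006], [0.07, -0.0, 1.5])
([0.0421, 0.0037, 0.0006], [0.07, -0.0, 1.5])
([0.0421, 0.0026, 0.0006], [0.07, -0.0, 1.5])
([0.0422, 0.0015, 0.0006], [0.07, -0.0, 1.5])
([0.0422, 0.0004, 0.0006], [0.07, -0.0, 1.5])
```

Request:
move_arm(increments=[{"grip": 0.95, "translation": [0.0418, 0.0064, 0], "delta_rot": [0, 0, 1.5]}, {"grip": 0.95, "translation": [0.0419, 0.0053, 0], "delta_rot": [0, 0, 1.5]}, {"grip": 0.95, "translation": [0.0421, 0.0042, 0], "delta_rot": [0, 0, 1.5]}, {"grip": 0.95, "translation": [0.0421, 0.0031, 0], "delta_rot": [0, 0, 1.5]}, {"grip": 0.95, "translation": [0.0422, 0.002, 0], "delta_rot": [0, 0, 1.5]}, {"grip": 0.95, "translation": [0.0422, 0.0009, 0], "delta_rot": [0, 0, 1.5]}, {"grip": 0.95, "translation": [0, 0, 0], "delta_rot": [0, 0, 0]}, {"grip": 0.95, "translation": [0, 0, 0], "delta_rot": [0, 0, 0]}, {"grip": 0.95, "translation": [0, 0, 0], "delta_rot": [0, 0, 0]}])

```text
time_s: 5.05
tcp_pos: [0.4694, 0.3119, 0.1702]
ee_rot: [0.691, 0.723, -0.001, -0.0]
contact_force: [-0.5, 0.7, -1.1]
opening: 0.0159
```

```bash
python3 - <<'E'
from rig import ctrl
from h import *
s=ctrl.state();show(s)
fr={n:ctrl.grab_frame(n) for n in("wrist","scene","side")};pickle.dump((fr,s),open("w3.pkl","wb"))
cv2.imwrite("pics/w3.png",cv2.cvtColor(fr["wrist"]["pixels"],cv2.COLOR_RGB2BGR))
crop(fr["scene"],(332,240),50,8,"s3.png");crop(fr["side"],(235,125),50,8,"d3.png")
E
```

```text
t 5.05 p [0.4694 0.3119 0.1702] yaw y 2.53 z [-0.0014 -0.0013 -1.    ] F [-0.45  0.7  -1.14] M [-0.04  0.16 -0.02] open 0.0159 q [ 0.58  0.31  1.81 -0.    1.03  0.54]
s3.png origin 282 202 scale 8
d3.png origin 185 87 scale 8
```

View pics/w3.png

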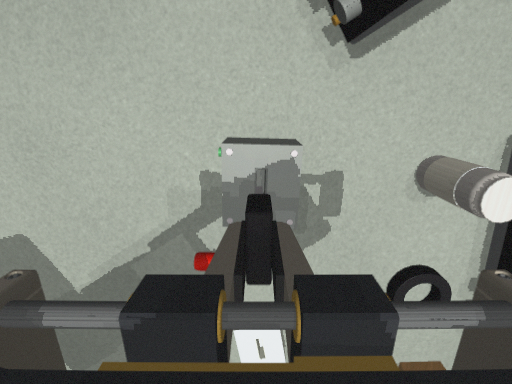

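View pics/s3.png

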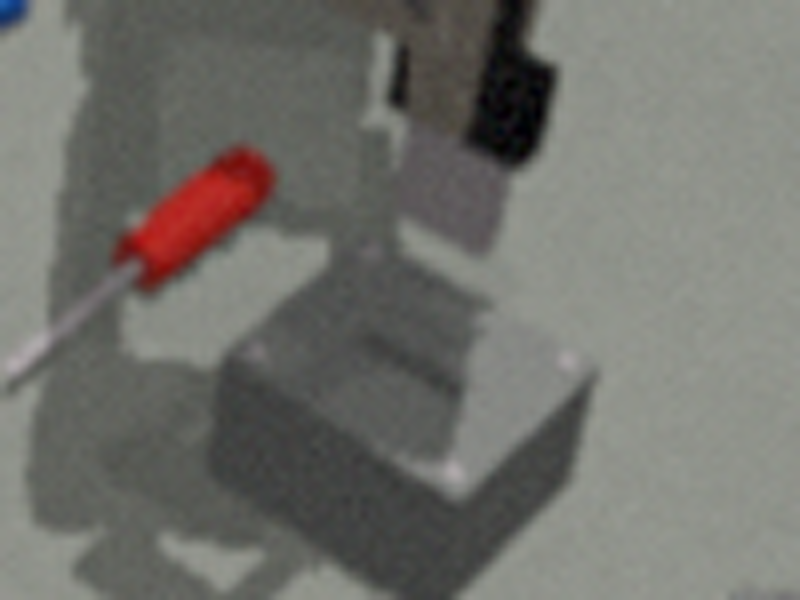

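View pics/d3.png

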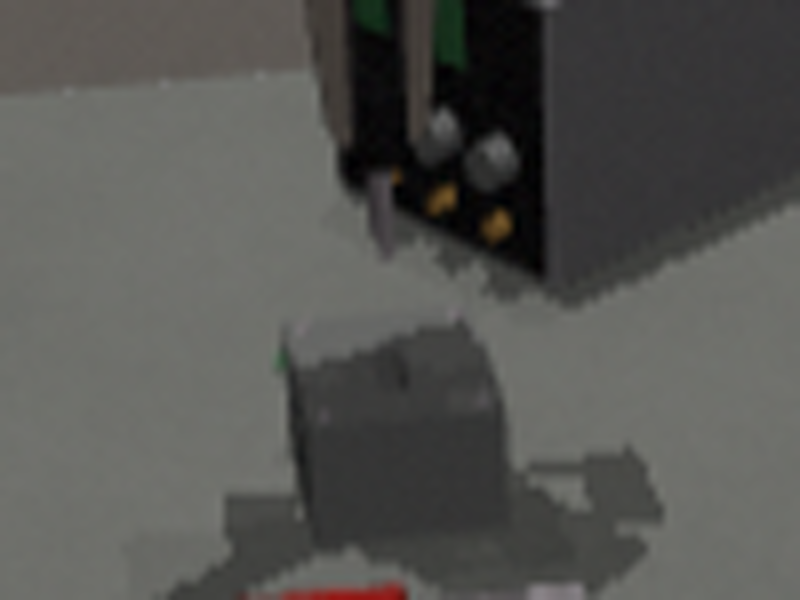

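```bash
cat >> h.py <<'E'
def box(p,yaw,z,w,l):
    a=np.radians(yaw);c,sn=np.cos(a),np.sin(a)
    return [[p[0]+c*x-sn*y,p[1]+sn*x+c*y,z] for x,y in[(w/2,l/2),(-w/2,l/2),(-w/2,-l/2),(w/2,-l/2)]]
E
python3 - <<'E'
from h import *
fr,s=pickle.load(open("w3.pkl","rb"));f=fr["wrist"]
B=lambda f,y=2.5,p=(.47,.313):[(proj(f,box(p,y,.06,.085,.095)),(255,0,0)),(proj(f,box(p,y,.06,.01,.041)),(0,0,255))]
g=dict(f);g["pixels"]=cv2.convertScaleAbs(f["pixels"],alpha=1.6)
crop(g,(262,182),50,8,"w3c.png",B(f)+[(proj(f,box(s["tcp_pos"][:2],2.5,.199,.016,.05)),(0,255,0))])
fr=pickle.load(open("fr0.pkl","rb"));crop(fr["scene"],(332,250),40,10,"s0b.png",B(fr["scene"]));crop(fr["side"],(235,140),30,13,"d0b.png",B(fr["side"]))
E
```

```text
w3c.png origin 212 144 scale 8
s0b.png origin 292 220 scale 10
d0b.png origin 205 117 scale 13
```

View pics/w3c.png

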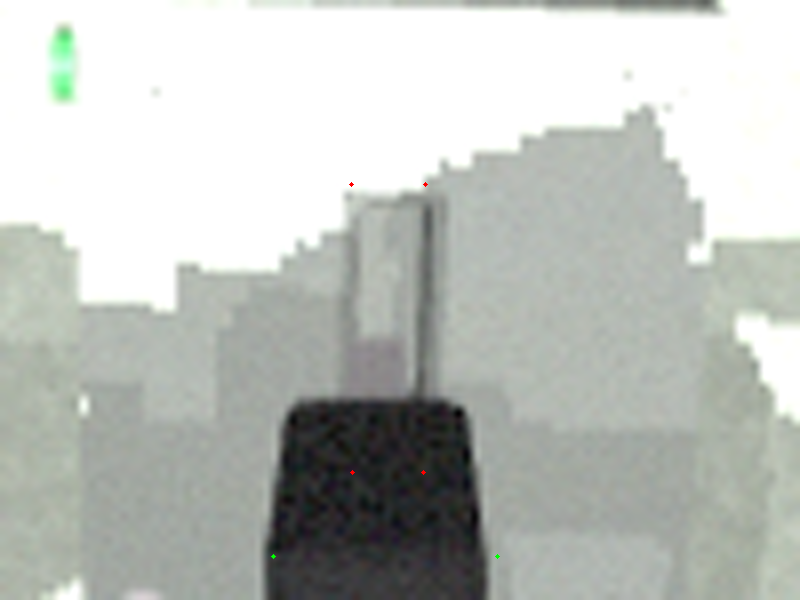

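View pics/s0b.png

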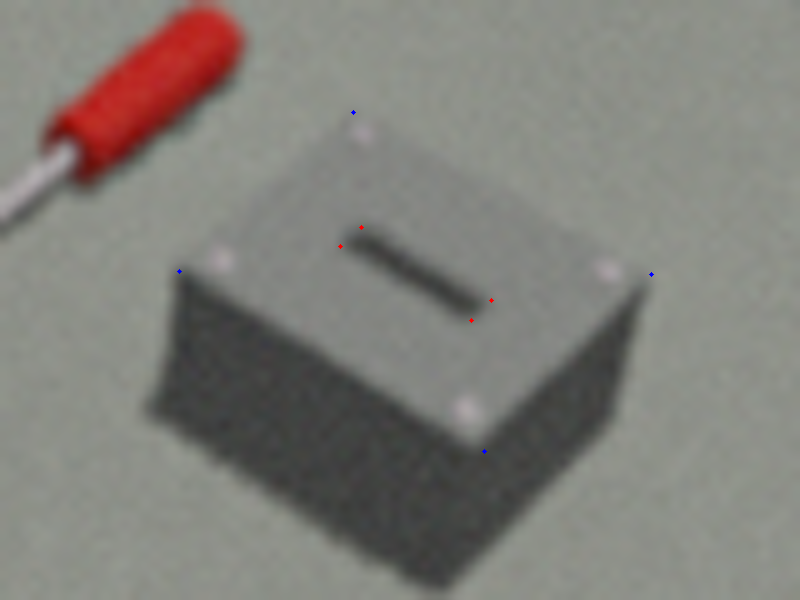

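View pics/d0b.png

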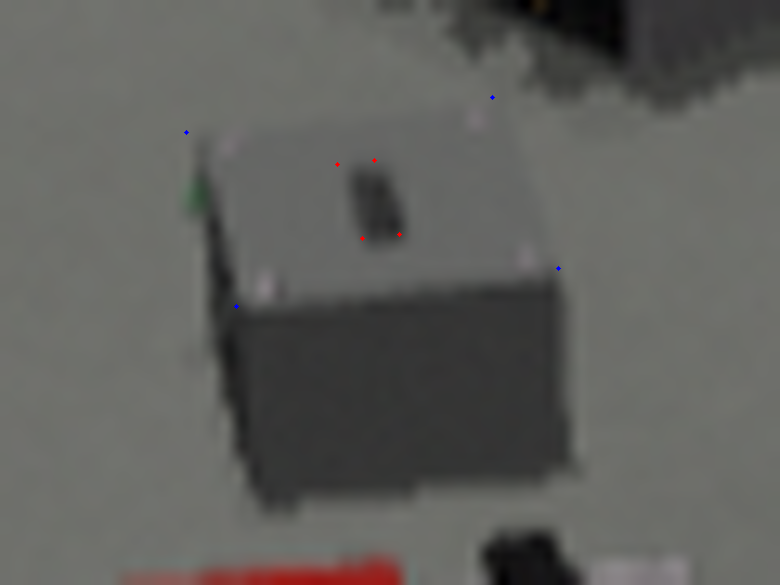

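```bash
python3 - <<'E'
from h import *
fr,s=pickle.load(open("w3.pkl","rb"));f=fr["wrist"]
Rm=R.from_quat(s["ee_rot"]).as_matrix();p=s["tcp_pos"]
w=lambda v:p+Rm@np.array(v)
o=np.array([212,144]);
for n,v in [("handle top front",(.025,0,-.028)),("handle bot front",(.025,0,.008)),("blade6 z-6mm front",(.018,0,.047)),("lead tip front",(.016,0,.053)),("z.06 x.018",(.018,0,p[2]-.06)),("z.06 +1mm y",(.018,.001,p[2]-.06)),("slot far end",(.0205,0,p[2]-.06))]:
    print(n,((proj(f,w(v))[0]+.5-o)*8-.5).round(1))
g=dict(f);crop(g,(258,185),16,24,"w3d.png")
E
```

```text
handle top front [385.4 550.9]
handle bot front [383.9 396.4]
blade6 z-6mm front [382.7 345.8]
lead tip front [382.6 347.6]
z.06 x.018 [381.5 211.3]
z.06 +1mm y [389.  211.2]
slot far end [381.5 193. ]
w3d.png origin 242 173 scale 24
```

View pics/w3d.png

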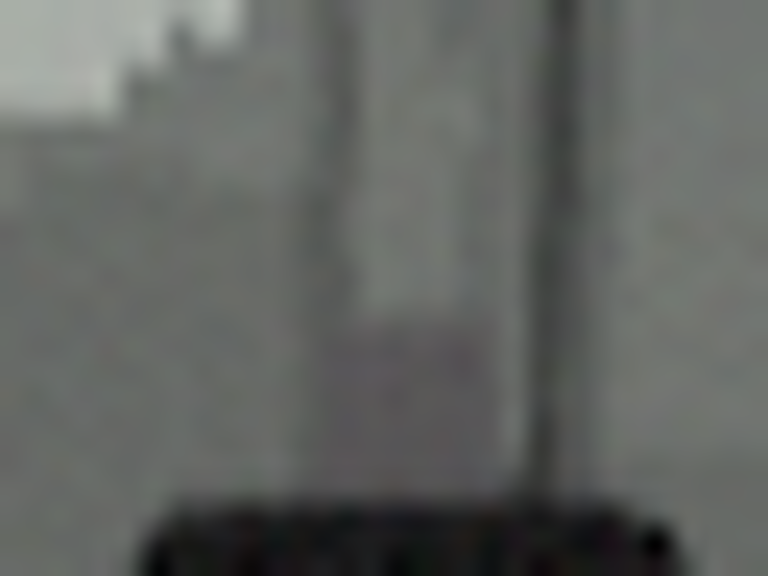

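```bash
python3 - <<'E'
from h import *
fr,s=pickle.load(open("w3.pkl","rb"));f0=pickle.load(open("fr0.pkl","rb"))
def scr(f,o,sc,l,nm):
    P=np.array([onz(f,((u+.5)/sc+o[0]-.5,(v+.5)/sc+o[1]-.5),.06) for u,v in l])[:,:2]
    print(nm,P.round(4).tolist(),"c",P.mean(0).round(4))
    e=lambda a,b:(np.degrees(np.arctan2(*(P[b]-P[a])[::-1])).round(2),np.linalg.norm(P[b]-P[a]).round(4))
    print(e(0,1),e(1,2),e(3,2),e(0,3))
# order: (-x,+y)->? around
scr(f0["scene"],(292,220),10,[(362,132),(608,271),(468,410),(221,262)],"scene")
scr(f0["side"],(205,117),13,[(265,288),(228,147),(477,119),(527,258)],"side")
w=fr["wrist"];g=dict(w);g["pixels"]=cv2.convertScaleAbs(w["pixels"],alpha=.8)
crop(g,(262,187),50,8,"w3e.png")
E
```

```text
scene [[0.4344, 0.2703], [0.4326, 0.3496], [0.5016, 0.3515], [0.5037, 0.2734]] c [0.4681 0.3112]
(np.float64(91.31), np.float64(0.0794)) (np.float64(1.53), np.float64(0.069)) (np.float64(91.57), np.float64(0.0781)) (np.float64(2.53), np.float64(0.0694))
side [[0.4379, 0.2714], [0.4359, 0.348], [0.5046, 0.3508], [0.5074, 0.274]] c [0.4714 0.3111]
(np.float64(91.51), np.float64(0.0767)) (np.float64(2.34), np.float64(0.0688)) (np.float64(92.07), np.float64(0.0769)) (np.float64(2.16), np.float64(0.0695))
w3e.png origin 212 149 scale 8
```

View pics/w3e.png

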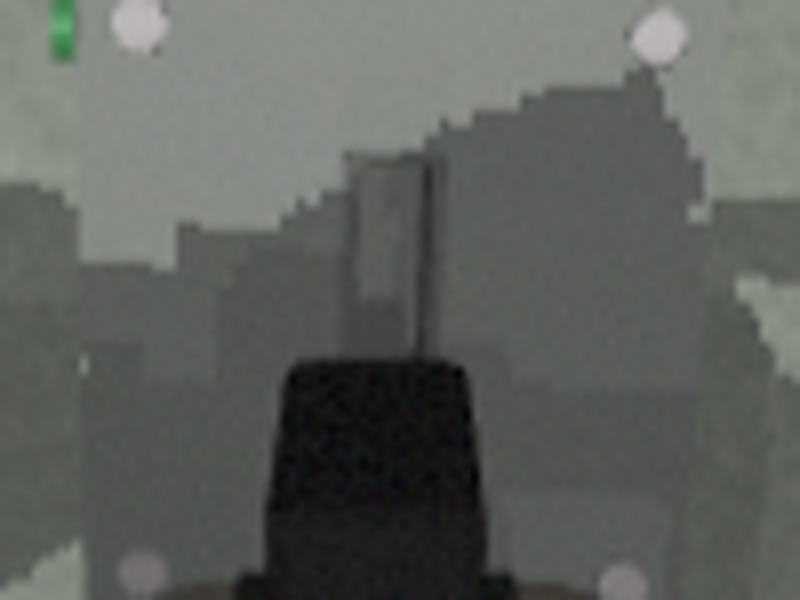

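```bash
python3 - <<'E'
from h import *
fr,s=pickle.load(open("w3.pkl","rb"));f=fr["wrist"];Rm=R.from_quat(s["ee_rot"]).as_matrix();p=s["tcp_pos"]
P=np.array([onz(f,((u+.5)/8+212-.5+b,(v+.5)/8+149-.5),.06) for b in (0,) for u,v in [(139,23),(659,37),(622,583),(143,573)]])
L=(P-p)@Rm;print(L.round(4),L.mean(0).round(4))
for a,b in[(0,1),(1,2),(3,2),(0,3)]:
    d=L[b]-L[a];print(np.degrees(np.arctan2(d[1],d[0])).round(2),np.linalg.norm(d).round(4))
# camera bias via key: 0.9px left
E
```

```text
[[ 0.038  -0.0319  0.1102]
 [ 0.0361  0.0366  0.1101]
 [-0.0421  0.0343  0.1102]
 [-0.0406 -0.034   0.1103]] [-0.0022  0.0013  0.1102]
91.56 0.0685
-178.36 0.0783
91.28 0.0683
-178.5 0.0786
```

Request:
move_arm(increments=[{"grip": 0.95, "translation": [-0.0025, 0.0019, 0.015], "delta_rot": [0, 0, 1.5]}, {"grip": 0.95, "translation": [0, 0, 0.03], "delta_rot": [0, 0, 0]}, {"grip": 0.95, "translation": [0, 0, 0], "delta_rot": [0, 0, 0]}, {"grip": 0.95, "translation": [0, 0, 0], "delta_rot": [0, 0, 0]}, {"grip": 0.95, "translation": [0, 0, 0], "delta_rot": [0, 0, 0]}])

```text
time_s: 5.7
tcp_pos: [0.4726, 0.3107, 0.1273]
ee_rot: [0.701, 0.713, 0.001, 0.0]
contact_force: [0.2, -0.4, -0.4]
opening: 0.0158
```

```bash
python3 - <<'E'
from rig import ctrl
from h import *
s=ctrl.state();show(s)
fr={n:ctrl.grab_frame(n) for n in("wrist","scene","side")};pickle.dump((fr,s),open("w4.pkl","wb"))
w=fr["wrist"];g=dict(w);g["pixels"]=cv2.convertScaleAbs(w["pixels"],alpha=1.2)
crop(g,(262,180),36,11,"w4.png")
crop(fr["scene"],(332,240),36,11,"s4.png");crop(fr["side"],(235,125),36,11,"d4.png")
E
```

```text
t 5.7 p [0.4726 0.3107 0.1273] yaw y 1.0 z [ 1.3e-03  8.0e-04 -1.0e+00] F [ 0.24 -0.38 -0.43] M [-0.13  0.02 -0.03] open 0.0158 q [0.58 0.36 1.84 0.   0.94 0.56]
w4.png origin 226 153 scale 11
s4.png origin 296 213 scale 11
d4.png origin 199 98 scale 11
```

View pics/w4.png

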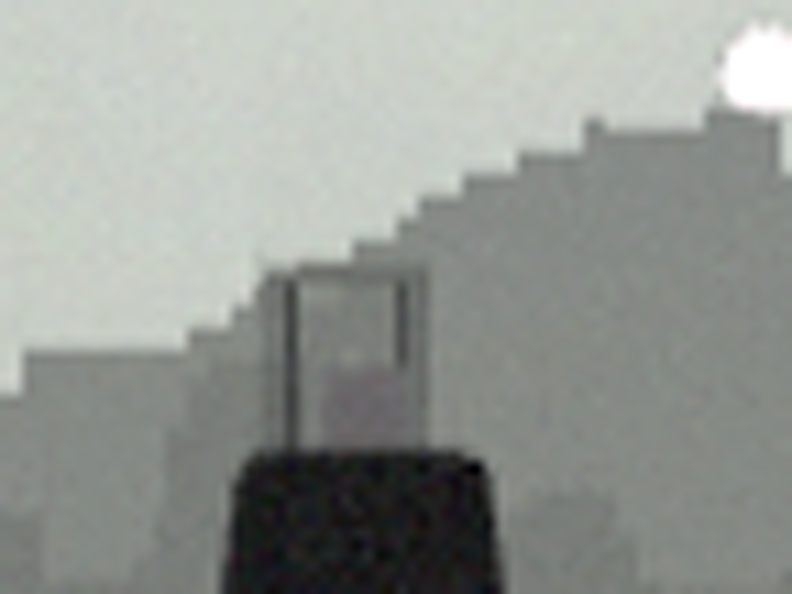

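View pics/s4.png

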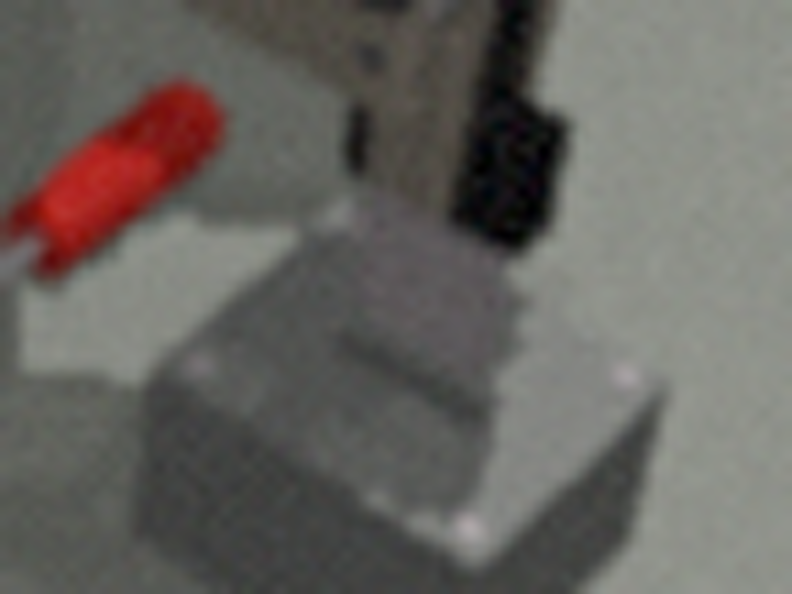

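View pics/d4.png

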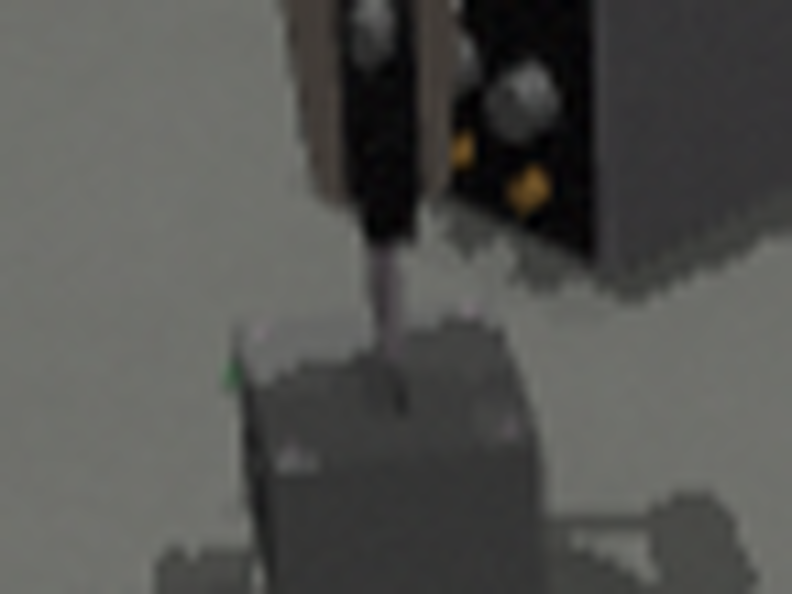

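```bash
python3 - <<'E'
from h import *
fr,s=pickle.load(open("w4.pkl","rb"));f=fr["wrist"]
Rm=R.from_quat(s["ee_rot"]).as_matrix();p=s["tcp_pos"];o=np.array([226,153])
for n,v in [("lead tip",(.016,0,.053)),("blade -6",(.018,0,.047)),("slot inner end",(.0205,0,p[2]-.06)),("slot outer end",(.0225,0,p[2]-.06)),("+1",(.0235,0,p[2]-.06)),("handle bot",(.025,0,.008))]:
    print(n,((proj(f,p+Rm@np.array(v))[0]+.5-o)*11-.5).round(1))
E
```

```text
lead tip [371.6 379. ]
blade -6 [371.8 376.4]
slot inner end [371.3 278.2]
slot outer end [371.3 254.9]
+1 [371.3 243.3]
handle bot [373.3 446. ]
```

The wrist view shows the blade centre at crop x 362 and the slot centre at 348, so it is about 1 mm off. I correct that and lower.

Request:
move_arm(increments=[{"grip": 0.95, "translation": [-0.0006, -0.001, 0], "delta_rot": [0, 0, 0]}, {"grip": 0.95, "translation": [0, 0, 0.008], "delta_rot": [0, 0, 0]}, {"grip": 0.95, "translation": [0, 0, 0.006], "delta_rot": [0, 0, 0]}, {"grip": 0.95, "translation": [0, 0, 0.006], "delta_rot": [0, 0, 0]}, {"grip": 0.95, "translation": [0, 0, 0.006], "delta_rot": [0, 0, 0]}])

```text
time_s: 6.35
tcp_pos: [0.4707, 0.3099, 0.0993]
ee_rot: [0.701, 0.713, -0.0, -0.0]
contact_force: [0.1, -0.6, -0.8]
opening: 0.0156
```

```bash
python3 - <<'E'
from rig import ctrl
from h import *
s=ctrl.state();show(s)
E
```

```text
t 6.35 p [0.4707 0.3099 0.0993] yaw y 1.03 z [-5.e-04 -3.e-04 -1.e+00] F [ 0.14 -0.63 -0.85] M [-0.05  0.04 -0.02] open 0.0156 q [ 0.58  0.4   1.86 -0.    0.88  0.56]
```

Request:
move_arm(increments=[{"grip": 0.95, "translation": [0, 0, 0.01], "delta_rot": [0, 0, 0]}, {"grip": 0.95, "translation": [0, 0, 0.01], "delta_rot": [0, 0, 0]}, {"grip": 0.95, "translation": [0, 0, 0.006], "delta_rot": [0, 0, 0]}, {"grip": 0.95, "translation": [0, 0, 0.003], "delta_rot": [0, 0, 0]}, {"grip": 0.95, "translation": [0, 0, 0], "delta_rot": [0, 0, 0]}])

```text
time_s: 6.85
tcp_pos: [0.4707, 0.3098, 0.0705]
ee_rot: [0.701, 0.713, -0.0, -0.0]
contact_force: [-0.4, -0.2, -1.0]
opening: 0.0156
```

```bash
python3 - <<'E'
from rig import ctrl
from h import *
s=ctrl.state();show(s)
f=ctrl.grab_frame("scene");crop(f,(335,240),36,11,"s5.png")
f=ctrl.grab_frame("side");crop(f,(235,130),36,11,"d5.png")
E
```

```text
t 6.85 p [0.4707 0.3098 0.0705] yaw y 1.02 z [-7.e-04 -5.e-04 -1.e+00] F [-0.41 -0.16 -0.98] M [-0.09  0.07  0.02] open 0.0156 q [ 0.58  0.44  1.88 -0.    0.83  0.56]
s5.png origin 299 213 scale 11
d5.png origin 199 103 scale 11
```

View pics/s5.png

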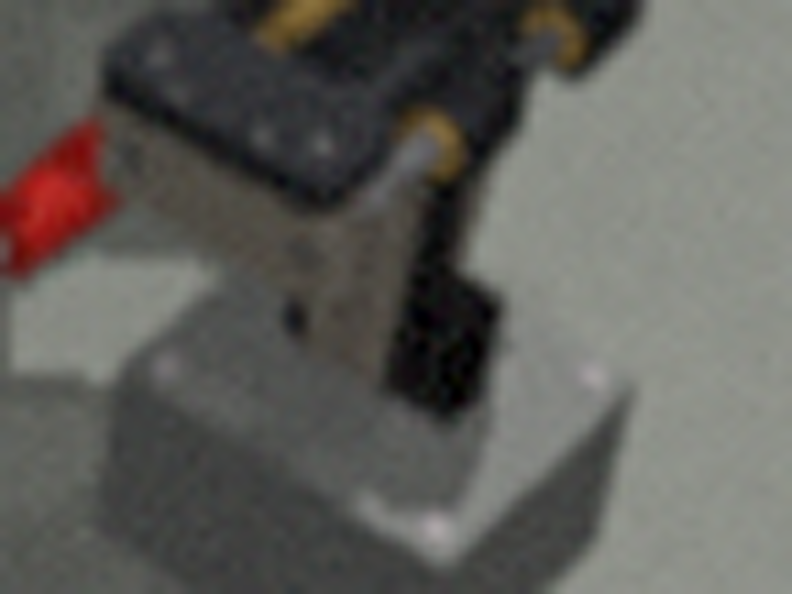

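View pics/d5.png

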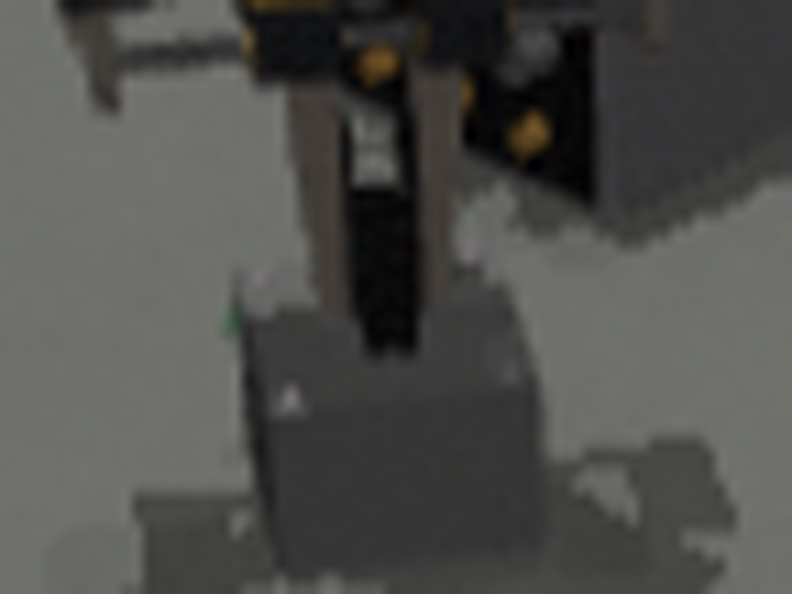

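Nearly home with no force. I press down the last few millimetres until contact.

Request:
move_arm(increments=[{"grip": 0.95, "translation": [0, 0, 0.0015], "delta_rot": [0, 0, 0]}, {"grip": 0.95, "translation": [0, 0, 0.001], "delta_rot": [0, 0, 0]}, {"grip": 0.95, "translation": [0, 0, 0], "delta_rot": [0, 0, 0]}])

```text
time_s: 7.25
tcp_pos: [0.4709, 0.31, 0.0687]
ee_rot: [0.701, 0.713, 0.0, 0.0]
contact_force: [0.7, -0.0, 0.2]
opening: 0.0156
```

Request:
move_arm(increments=[{"grip": 0.95, "translation": [0, 0, 0.001], "delta_rot": [0, 0, 0]}, {"grip": 0.95, "translation": [0, 0, 0.001], "delta_rot": [0, 0, 0]}, {"grip": 0.95, "translation": [0, 0, 0], "delta_rot": [0, 0, 0]}])

```text
time_s: 7.55
tcp_pos: [0.4711, 0.3101, 0.0683]
ee_rot: [0.701, 0.713, 0.0, 0.0]
contact_force: [-5.9, -3.0, 18.7]
opening: 0.0157
```

Contact is 18.7 N with the handle on the block. I release and lift.

Request:
move_arm(increments=[{"grip": 0.95, "translation": [0, 0, -0.001], "delta_rot": [0, 0, 0]}, {"grip": 0.5, "translation": [0, 0, 0], "delta_rot": [0, 0, 0]}, {"grip": 0.5, "translation": [0, 0, 0], "delta_rot": [0, 0, 0]}, {"grip": 0.5, "translation": [0, 0, 0], "delta_rot": [0, 0, 0]}, {"grip": 0.5, "translation": [0, 0, -0.03], "delta_rot": [0, 0, 0]}, {"grip": 0.3, "translation": [0, 0, -0.04], "delta_rot": [0, 0, 0]}, {"grip": 0.2, "translation": [0, 0, -0.04], "delta_rot": [0, 0, 0]}, {"grip": 0.2, "translation": [0, 0, -0.02], "delta_rot": [0, 0, 0]}])

```text
time_s: 8.35
tcp_pos: [0.4721, 0.3108, 0.2009]
ee_rot: [0.701, 0.713, 0.002, 0.0]
contact_force: [0.5, 0.4, -1.0]
opening: 0.0681
```

```bash
python3 - <<'E'
from rig import ctrl
from h import *
s=ctrl.state();show(s)
f=ctrl.grab_frame("wrist");cv2.imwrite("pics/w6.png",cv2.cvtColor(f["pixels"],cv2.COLOR_RGB2BGR))
f=ctrl.grab_frame("scene");crop(f,(335,240),36,11,"s6.png")
plan(s,(.521,-.2055,.25),-17,12)
E
```

```text
t 8.35 p [0.4721 0.3108 0.2009] yaw y 1.02 z [ 0.0032  0.0021 -1.    ] F [ 0.47  0.43 -0.99] M [-0.07  0.08  0.01] open 0.0681 q [ 0.58  0.27  1.78 -0.    1.09  0.56]
s6.png origin 299 213 scale 11
([-0.0431, 0.0033, -0.0042], [0.01, -0.01, 1.5])
([-0.043, 0.0045, -0.0042], [0.01, -0.01, 1.5])
([-0.0428, 0.0056, -0.0042], [0.01, -0.01, 1.5])
([-0.0427, 0.0067, -0.0041], [0.01, -0.01, 1.5])
([-0.0425, 0.0078, -0.0041], [0.01, -0.01, 1.5])
([-0.0423, 0.0089, -0.0041], [0.01, -0.01, 1.5])
([-0.042, 0.01, -0.0041], [0.01, -0.01, 1.5])
([-0.0418, 0.0111, -0.0041], [0.01, -0.01, 1.5])
([-0.0415, 0.0122, -0.0041], [0.01, -0.01, 1.5])
([-0.0411, 0.0133, -0.0041], [0.01, -0.01, 1.5])
([-0.0408, 0.0144, -0.0041], [0.01, -0.01, 1.5])
([-0.0404, 0.0154, -0.0041], [0.01, -0.01, 1.5])
```

View pics/w6.png

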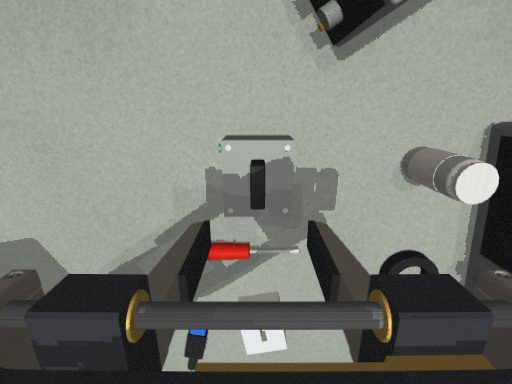

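View pics/s6.png

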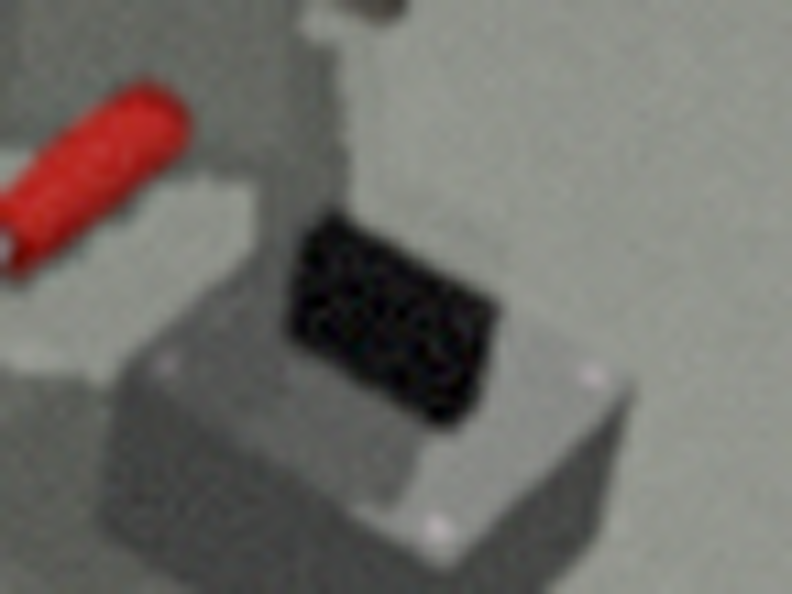

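The key is seated in the block with its handle on the top. Next the cap.

Request:
move_arm(increments=[{"grip": 0, "translation": [-0.0431, 0.0033, -0.0042], "delta_rot": [0, 0, 1.5]}, {"grip": 0, "translation": [-0.043, 0.0045, -0.0042], "delta_rot": [0, 0, 1.5]}, {"grip": 0, "translation": [-0.0428, 0.0056, -0.0042], "delta_rot": [0, 0, 1.5]}, {"grip": 0, "translation": [-0.0427, 0.0067, -0.0041], "delta_rot": [0, 0, 1.5]}, {"grip": 0, "translation": [-0.0425, 0.0078, -0.0041], "delta_rot": [0, 0, 1.5]}, {"grip": 0, "translation": [-0.0423, 0.0089, -0.0041], "delta_rot": [0, 0, 1.5]}, {"grip": 0, "translation": [-0.042, 0.01, -0.0041], "delta_rot": [0, 0, 1.5]}, {"grip": 0, "translation": [-0.0418, 0.0111, -0.0041], "delta_rot": [0, 0, 1.5]}, {"grip": 0, "translation": [-0.0415, 0.0122, -0.0041], "delta_rot": [0, 0, 1.5]}, {"grip": 0, "translation": [-0.0411, 0.0133, -0.0041], "delta_rot": [0, 0, 1.5]}])

```text
time_s: 9.45
tcp_pos: [0.5111, -0.1219, 0.2377]
ee_rot: [0.788, 0.615, -0.001, -0.001]
contact_force: [0.8, 0.2, 0.0]
opening: 0.0921
```

Request:
move_arm(increments=[{"grip": 0, "translation": [-0.0408, 0.0144, 0], "delta_rot": [0, 0, 1.5]}, {"grip": 0, "translation": [-0.0404, 0.0154, 0], "delta_rot": [0, 0, 1.5]}, {"grip": 0, "translation": [0, 0, 0], "delta_rot": [0, 0, 0]}, {"grip": 0, "translation": [0, 0, 0], "delta_rot": [0, 0, 0]}])

```text
time_s: 9.85
tcp_pos: [0.5192, -0.2066, 0.2374]
ee_rot: [0.804, 0.594, -0.0, -0.001]
contact_force: [-0.9, 1.4, -0.6]
opening: 0.0915
```

```bash
python3 - <<'E'
from rig import ctrl
from h import *
s=ctrl.state();show(s)
f=ctrl.grab_frame("wrist");cv2.imwrite("pics/w7.png",cv2.cvtColor(f["pixels"],cv2.COLOR_RGB2BGR));pickle.dump((f,s),open("w7.pkl","wb"))
p=s["tcp_pos"];print([proj(f,[p[0],p[1],z])[0].round(1) for z in(.101,.097,.063)])
crop(f,(262,200),64,6,"w7c.png")
E
```

```text
t 9.85 p [ 0.5192 -0.2066  0.2374] yaw y -17.09 z [-0.0021  0.0012 -1.    ] F [-0.91  1.38 -0.59] M [-0.11  0.09  0.05] open 0.0915 q [-0.38  0.23  1.75  0.    1.16 -0.08]
[array([259. , 179.7]), array([259. , 178.9]), array([259.1, 172.2])]
w7c.png origin 198 152 scale 6
```

View pics/w7.png

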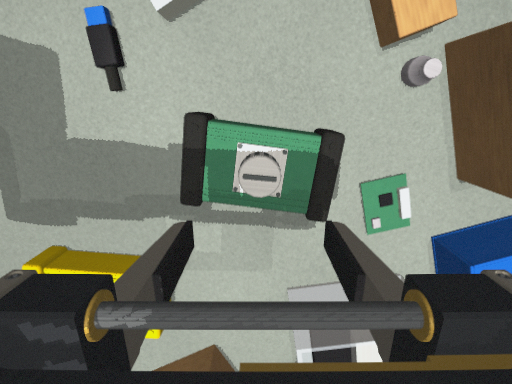

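View pics/w7c.png

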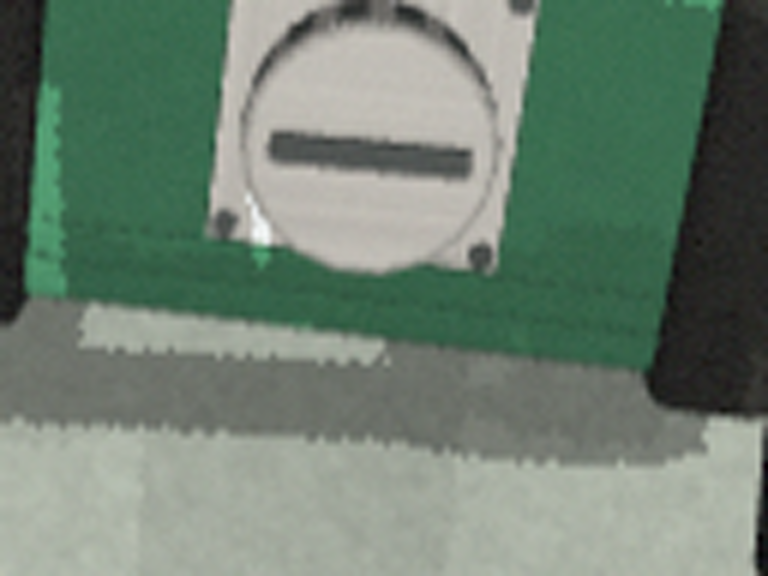

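Request:
move_arm(increments=[{"grip": 0, "translation": [0.0018, 0.0015, 0.03], "delta_rot": [0, 0, 4]}, {"grip": 0, "translation": [0, 0, 0.04], "delta_rot": [0, 0, 0]}, {"grip": 0, "translation": [0, 0, 0.03], "delta_rot": [0, 0, 0]}, {"grip": 0, "translation": [0, 0, 0], "delta_rot": [0, 0, 0]}, {"grip": 0, "translation": [0, 0, 0], "delta_rot": [0, 0, 0]}])

```text
time_s: 10.4
tcp_pos: [0.5219, -0.2038, 0.1391]
ee_rot: [0.824, 0.567, -0.0, -0.001]
contact_force: [-0.4, 0.2, 0.4]
opening: 0.0919
```

```bash
python3 - <<'E'
from rig import ctrl
from h import *
s=ctrl.state();show(s)
f=ctrl.grab_frame("wrist");pickle.dump((f,s),open("w8.pkl","wb"))
p=s["tcp_pos"];m=R.from_quat(s["ee_rot"]).as_matrix()
pr=lambda z:proj(f,p+m[:,2]*(p[2]-z))[0]
print([pr(z).round(1) for z in(.101,.097,.063)])
crop(f,(262,200),64,6,"w8c.png",[([pr(.101)],(0,0,255))])
E
```

```text
t 10.4 p [ 0.5219 -0.2038  0.1391] yaw y -20.89 z [-1.e-03  6.e-04 -1.e+00] F [-0.41  0.17  0.41] M [-0.06  0.07  0.04] open 0.0919 q [-0.38  0.34  1.84  0.    0.96 -0.01]
[array([258.7, 210.2]), array([258.7, 208.5]), array([258.7, 195.8])]
w8c.png origin 198 152 scale 6
```

View pics/w8c.png

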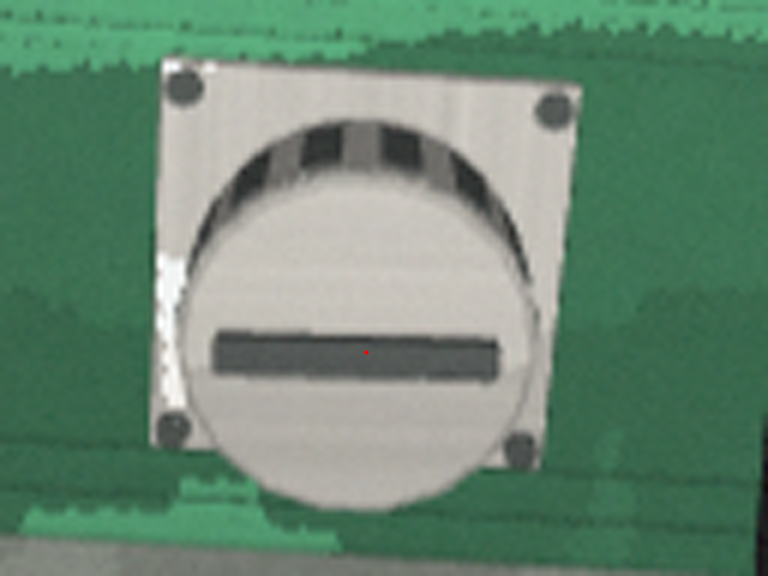

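Request:
move_arm(increments=[{"grip": 0, "translation": [-0.0007, -0.0008, 0.03], "delta_rot": [0, 0, 0]}, {"grip": 0, "translation": [0, 0, 0.025], "delta_rot": [0, 0, 0]}, {"grip": 0, "translation": [0, 0, 0.0125], "delta_rot": [0, 0, 0]}, {"grip": 0, "translation": [0, 0, 0], "delta_rot": [0, 0, 0]}, {"grip": 0.6, "translation": [0, 0, 0], "delta_rot": [0, 0, 0]}, {"grip": 0.6, "translation": [0, 0, 0], "delta_rot": [0, 0, 0]}, {"grip": 0.6, "translation": [0, 0, 0], "delta_rot": [0, 0, 0]}, {"grip": 0.6, "translation": [0, 0, 0], "delta_rot": [0, 0, 0]}, {"grip": 0.6, "translation": [0, 0, 0], "delta_rot": [0, 0, 0]}, {"grip": 0.6, "translation": [0, 0, 0], "delta_rot": [0, 0, 0]}], grip_force=20)

```text
time_s: 11.45
tcp_pos: [0.5211, -0.2055, 0.0717]
ee_rot: [0.824, 0.567, 0.0, 0.0]
contact_force: [-0.8, 1.0, 3.2]
opening: 0.0518
```

```bash
python3 - <<'E'
from rig import ctrl
from h import *
s=ctrl.state();show(s)
f=ctrl.grab_frame("wrist");crop(f,(262,200),80,5,"w9c.png")
f=ctrl.grab_frame("side");crop(f,(277,220),50,8,"d9.png")
E
```

```text
t 11.45 p [ 0.5211 -0.2055  0.0717] yaw y -20.98 z [ 3.e-04 -1.e-04 -1.e+00] F [-0.81  0.96  3.22] M [ 0.03  0.28 -0.04] open 0.0518 q [-0.38  0.43  1.89  0.    0.82 -0.01]
w9c.png origin 182 140 scale 5
d9.png origin 227 182 scale 8
```

View pics/w9c.png

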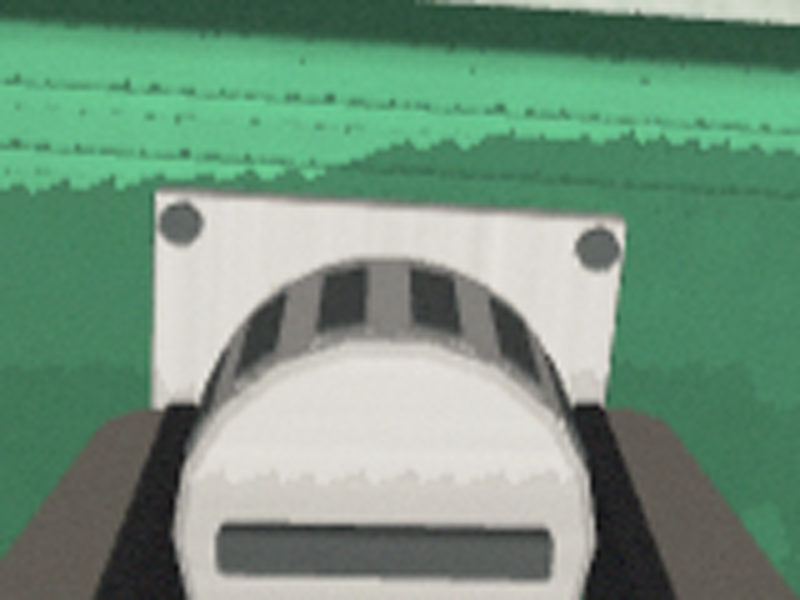

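View pics/d9.png

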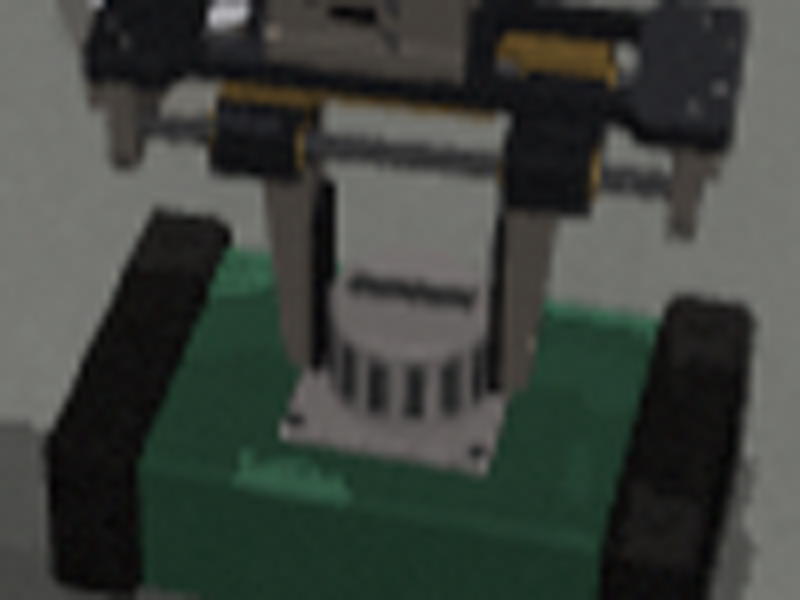

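The cap is held at full diameter (51.8 mm) with the rib along the unit. First I try clockwise seen from above.

Request:
move_arm(increments=[{"grip": 0.6, "translation": [0, 0, 0], "delta_rot": [0, 0, 4]}, {"grip": 0.6, "translation": [0, 0, 0], "delta_rot": [0, 0, 4]}, {"grip": 0.6, "translation": [0, 0, 0], "delta_rot": [0, 0, 4]}])

```text
time_s: 11.85
tcp_pos: [0.5209, -0.2056, 0.0717]
ee_rot: [0.879, 0.476, -0.0, 0.0]
contact_force: [-3.1, 0.6, 6.5]
opening: 0.0518
```

```bash
python3 - <<'E'
from rig import ctrl
from h import *
show(ctrl.state())
E
```

```text
t 11.85 p [ 0.5209 -0.2056  0.0717] yaw y -33.12 z [-2.e-04 -3.e-04 -1.e+00] F [-3.08  0.6   6.54] M [-0.12  0.54  0.14] open 0.0518 q [-0.38  0.43  1.89 -0.    0.82  0.2 ]
```

Request:
move_arm(increments=[{"grip": 0.6, "translation": [0, 0, 0], "delta_rot": [0, 0, 4]}, {"grip": 0.6, "translation": [0, 0, 0], "delta_rot": [0, 0, 4]}, {"grip": 0.6, "translation": [0, 0, 0], "delta_rot": [0, 0, 4]}, {"grip": 0.6, "translation": [0, 0, 0], "delta_rot": [0, 0, 4]}])

```text
time_s: 12.25
tcp_pos: [0.5206, -0.2054, 0.0717]
ee_rot: [0.937, 0.349, -0.0, -0.0]
contact_force: [-2.0, 0.9, 6.5]
opening: 0.052
```

```bash
python3 - <<'E'
from rig import ctrl
from h import *
show(ctrl.state())
f=ctrl.grab_frame("wrist");crop(f,(262,200),80,5,"w10.png")
E
```

```text
t 12.25 p [ 0.5206 -0.2054  0.0717] yaw y -49.13 z [-6.e-04  1.e-04 -1.e+00] F [-2.02  0.88  6.52] M [0.07 0.55 0.05] open 0.052 q [-0.38  0.43  1.89 -0.    0.82  0.48]
w10.png origin 182 140 scale 5
```

View pics/w10.png

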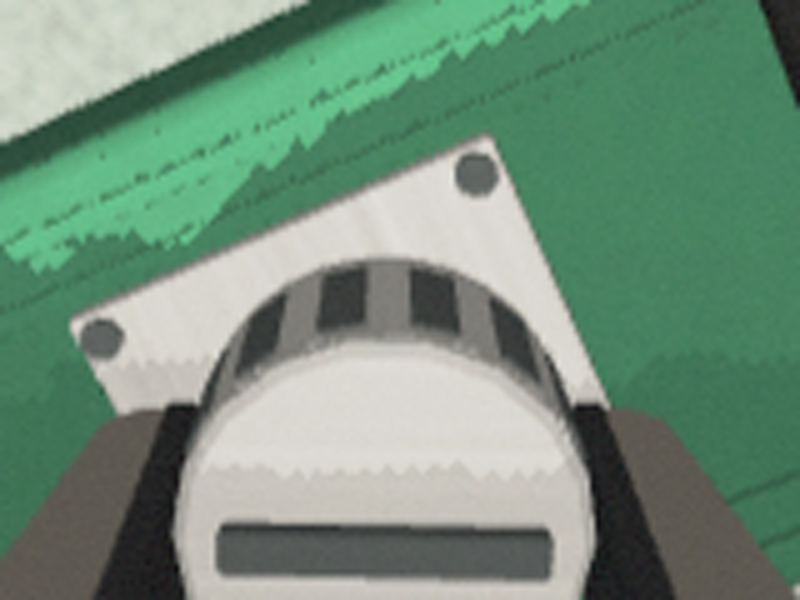

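The cap has followed the jaws through 28° with the rib still level between them and no torque. Clockwise is the free way, so I go on to 90°.

Request:
move_arm(increments=[{"grip": 0.6, "translation": [0, 0, 0], "delta_rot": [0, 0, 6.2]}, {"grip": 0.6, "translation": [0, 0, 0], "delta_rot": [0, 0, 6.2]}, {"grip": 0.6, "translation": [0, 0, 0], "delta_rot": [0, 0, 6.2]}, {"grip": 0.6, "translation": [0, 0, 0], "delta_rot": [0, 0, 6.2]}, {"grip": 0.6, "translation": [0, 0, 0], "delta_rot": [0, 0, 6.2]}, {"grip": 0.6, "translation": [0, 0, 0], "delta_rot": [0, 0, 6.2]}, {"grip": 0.6, "translation": [0, 0, 0], "delta_rot": [0, 0, 6.2]}, {"grip": 0.6, "translation": [0, 0, 0], "delta_rot": [0, 0, 6.2]}, {"grip": 0.6, "translation": [0, 0, 0], "delta_rot": [0, 0, 6.2]}, {"grip": 0.6, "translation": [0, 0, 0], "delta_rot": [0, 0, 6.2]}])

```text
time_s: 13.3
tcp_pos: [0.5187, -0.204, 0.0716]
ee_rot: [0.983, -0.184, -0.002, -0.001]
contact_force: [-10.3, 8.5, 16.1]
opening: 0.0519
```

```bash
python3 - <<'E'
from rig import ctrl
from h import *
show(ctrl.state())
f=ctrl.grab_frame("wrist");crop(f,(262,200),80,5,"w11.png")
E
```

```text
t 13.3 p [ 0.5187 -0.204   0.0716] yaw y -111.21 z [-0.0045  0.0023 -1.    ] F [-10.32   8.47  16.12] M [1.3  1.87 0.33] open 0.0519 q [-0.38  0.43  1.89  0.    0.83  1.56]
w11.png origin 182 140 scale 5
```

View pics/w11.png

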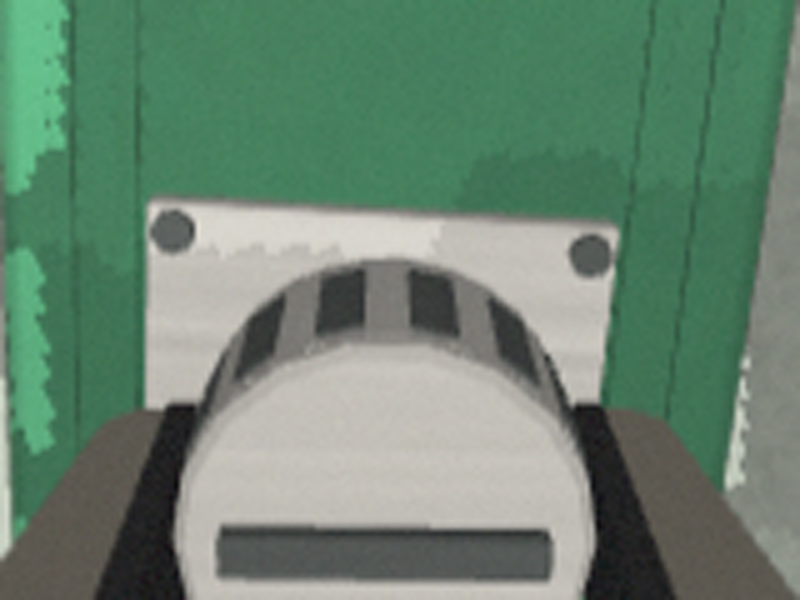

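Turned exactly 90°. I lift with a firmer grip.

Request:
move_arm(increments=[{"grip": 0.6, "translation": [0, 0, 0], "delta_rot": [0, 0, 0]}, {"grip": 0.6, "translation": [0, 0, -0.004], "delta_rot": [0, 0, 0]}, {"grip": 0.6, "translation": [0, 0, -0.005], "delta_rot": [0, 0, 0]}, {"grip": 0.6, "translation": [0, 0, -0.005], "delta_rot": [0, 0, 0]}], grip_force=30)

```text
time_s: 13.75
tcp_pos: [0.5188, -0.2039, 0.0843]
ee_rot: [0.983, -0.182, -0.002, -0.001]
contact_force: [-1.8, 4.7, -2.9]
opening: 0.0514
```

```bash
python3 - <<'E'
from rig import ctrl
from h import *
show(ctrl.state())
E
```

```text
t 13.75 p [ 0.5188 -0.2039  0.0843] yaw y -110.99 z [-0.0045  0.0027 -1.    ] F [-1.77  4.69 -2.86] M [0.9  0.58 0.07] open 0.0514 q [-0.38  0.41  1.88  0.    0.85  1.56]
```

Rising freely. I lift on to about 10 cm.

Request:
move_arm(increments=[{"grip": 0.6, "translation": [0, 0, -0.01], "delta_rot": [0, 0, 0]}, {"grip": 0.6, "translation": [0, 0, -0.02], "delta_rot": [0, 0, 0]}, {"grip": 0.6, "translation": [0, 0, -0.02], "delta_rot": [0, 0, 0]}, {"grip": 0.6, "translation": [0, 0, -0.02], "delta_rot": [0, 0, 0]}, {"grip": 0.6, "translation": [0, 0, -0.014], "delta_rot": [0, 0, 0]}, {"grip": 0.6, "translation": [0, 0, -0.004], "delta_rot": [0, 0, 0]}, {"grip": 0.6, "translation": [0, 0, 0], "delta_rot": [0, 0, 0]}, {"grip": 0.6, "translation": [0, 0, 0], "delta_rot": [0, 0, 0]}, {"grip": 0.6, "translation": [0, 0, 0], "delta_rot": [0, 0, 0]}])

```text
time_s: 14.65
tcp_pos: [0.5204, -0.2052, 0.1724]
ee_rot: [0.983, -0.182, -0.001, -0.0]
contact_force: [0.1, 0.3, -1.0]
opening: 0.0517
```

```bash
python3 - <<'E'
from rig import ctrl
from h import *
s=ctrl.state();show(s)
f=ctrl.grab_frame("wrist");crop(f,(262,200),80,5,"w12.png")
f=ctrl.grab_frame("side");cv2.imwrite("pics/d12.png",cv2.cvtColor(f["pixels"],cv2.COLOR_RGB2BGR));crop(f,(277,200),55,7,"d12c.png")
f=ctrl.grab_frame("scene");cv2.imwrite("pics/s12.png",cv2.cvtColor(f["pixels"],cv2.COLOR_RGB2BGR))
show(ctrl.state())
E
```

```text
t 14.65 p [ 0.5204 -0.2052  0.1724] yaw y -110.98 z [-1.5e-03  6.0e-04 -1.0e+00] F [ 0.13  0.34 -1.03] M [ 0.01  0.2  -0.02] open 0.0517 q [-0.38  0.3   1.82  0.    1.03  1.56]
w12.png origin 182 140 scale 5
d12c.png origin 222 158 scale 7
t 14.8 p [ 0.5206 -0.2053  0.1727] yaw y -110.98 z [-1.e-03  4.e-04 -1.e+00] F [-0.06  0.47 -0.71] M [0.04 0.12 0.04] open 0.0517 q [-0.38  0.3   1.81 -0.    1.03  1.56]
```

View pics/w12.png

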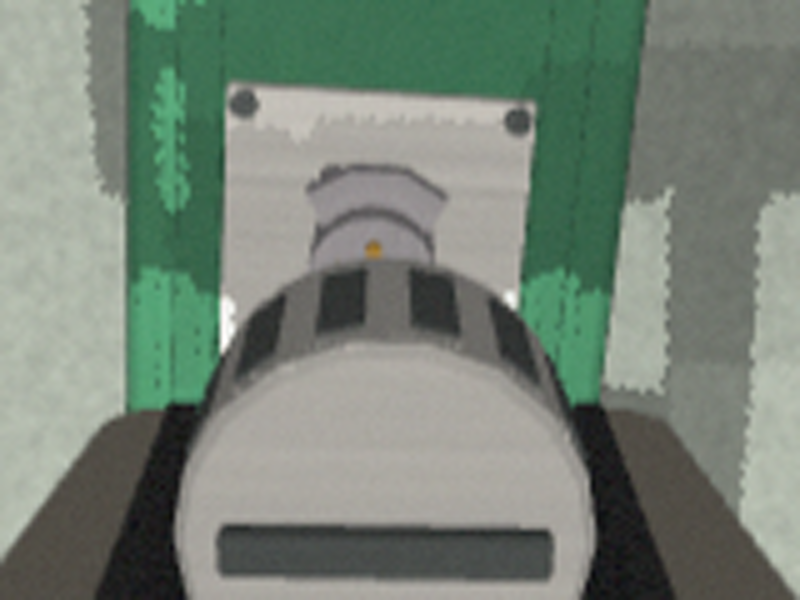

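View pics/d12.png

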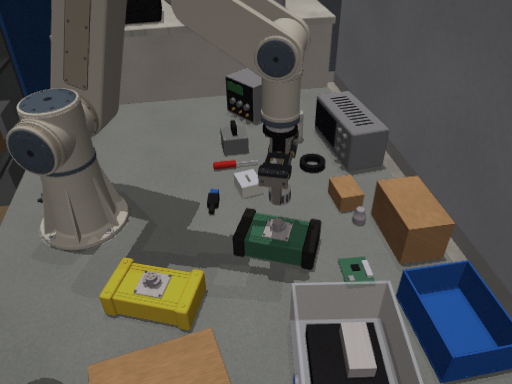

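View pics/s12.png

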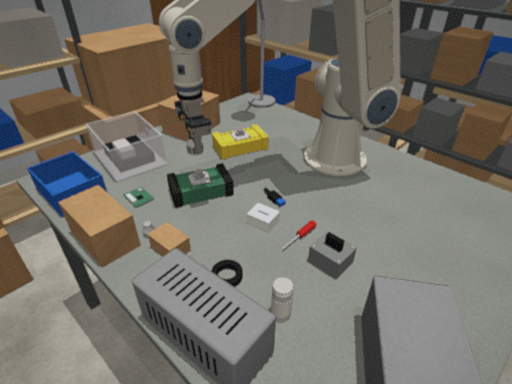

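View pics/d12c.png

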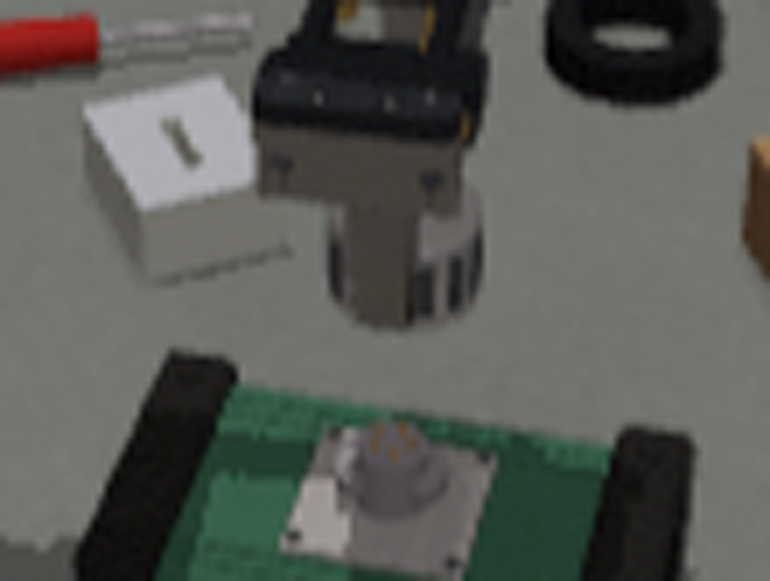

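The cap is held 10 cm above the bare port at (280,225) in the side view, level in the jaws. The key stays seated in the block at (234,128), and everything else is in place.

```bash
python3 - <<'E'
from rig import ctrl
print(ctrl.hand_in())
E
```

```text
the job is handed in; nothing more can be done
None
```

The job is done and handed in at about 14.8 s. The key is in the slot and released. The cap is off and held level and still about 10 cm above the port.

- **Key:** I lifted it out of the white stand and lined it up over the slot with the wrist camera, correcting about 3 mm and 1.5°, then about 1 mm. It slid in without resistance until the handle met the block at about 19 N, then I let go. The last pictures show it still seated.
- **Cap:** I tried clockwise (seen from above) first. It turned freely with hardly any torque, so that was the loosening way and I never needed to try the other. I turned it 90° and lifted it: the tool rose from 72 to 173 mm.
- **Last checks:** The tool is within 0.1° of vertical. The grip opening of 51.7 mm matches the 52 mm cap, and the outside force is under 1 N. The bystanders and the yellow unit look unmoved in the pictures.
- **Disagreements:** The cameras differed by 1–3 mm on where the slot was, so I relied on the wrist view of blade and slot together. A side force of about 13 N built up during the cap turn, from the grip being slightly off-centre, and went away on lifting.

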